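# Put the ink jars away in the stiff-lidded ink box

## Robot

A 6-joint arm with a two-finger parallel gripper is mounted at the origin on the work surface. World frame = base frame: x ahead of the robot, y to its left, z up, the work surface at z = 0. Lengths are in m, angles in rad, forces in N, time in s.
With the tool pointing down it reaches from about 0.35 to 0.85 m from the base axis. Payload 8.1 kg.
Tool frame: the origin (TCP) lies at the very end of the fingers, on their centre line; the grasp point (between the pads) lies 19 mm behind it; z points along the fingers, y is the direction in which the jaws open and shut (so a half turn about z gives the same grasp; the last joint's range is limited). The gripper opens to 93 mm and grips with 3 to 60 N. Pads are 15 mm wide; open, the fingers measure 128 mm over their backs; the gripper's body (75 mm by 188 mm) begins 65 mm behind the grasp point.
Start: joints at [1.03, 0.13, 1.488, -0, 1.523, -0.085], TCP at [0.264, 0.539, 0.193] pointing down, gripper open.
Joint ranges: [-2.96, 2.96], [-0.89, 2.26], [0.02, 2.5], [-1.34, 4.48], [0, 2.73], [-2.66, 2.66]. Speed limits (rad/s): [2.39, 2.39, 2.79, 3.14, 3.14, 3.14].

## Interface

Orientations are given as a rotation vector (axis times angle).
In Python, from plant import * gives the robot as it stands.
- The arm moves only by the tool apply_moves, never from a script. Its argument "commands" is one flat list of numbers, 7 for each row, row after row: the shift along the world's x, y, z in cm, then the turn, a rotation vector about the world's x, y, z in rad, then the finger opening in cm, from 0 to 9.3. A call has 1 to 8 rows; each row shifts and turns the pose as measured when the row begins; what a row does not reach is not made up. A row lasts 1/8 s, in which the tool goes at most 62.5 mm and 10.7 degrees, less where a joint would pass 70% of its speed; a pose out of reach is approached as far as the arm can. A call with a gripper value outside its range is refused whole. The fingers move at their own pace and stop on an object; "squeeze" is the grip in N (left out, the last holds). Time passes only in rows, so rows that do not move let the fingers close. It gives the time, the measured TCP pose, the force and the opening at its end, in the units of the state.
- read_state(): the state, without advancing time (a new reading comes with each control period).
- read_camera(name): name is "side" or "top" or "wrist"; returns (picture, depth): 420x560x3 uint8, blue, green, red; 420x560 float32, m along the optical axis (not along the pixel's ray), 0 where there is no reading.
- camera_model(name): a dict with "intrinsics" (3x3 intrinsics, pixels), "R" (3x3) and "t" (3): a world point X has camera coordinates R X + t. Camera axes: x right, y down, z forward; pixel columns grow to the right and rows downward; lengths in m; the calibration is good to about 2 mm. The wrist camera is an equidistant fisheye: a pixel r from the principal point sees the ray r / f radians off the axis. A picture is of the moment at which its call begins: read the wrist's pose just before it. camera_model takes no time and is no camera call; for the wrist camera it gives the pose at the moment of the call.
- close_job(): hands the job in, once; it reports no verdict.
Trained networks look in the newest picture that a camera, given by its name, has taken for a name from the list of things; names that differ only in an ending like _2 or _b are one class to them, and where a whole thing is asked for, a point or a joint stands for the part that bears it (a point fixed in the world has none). Each returns a list of dicts, best first, with "conf" (0 to 1); they miss things now and then, are a little off and sometimes report something else, mostly with a low value. They report only what shows in the picture. A call takes as long as a camera call.
- find_in(query, camera): "point" ([x, y, z] in m, in the coordinates of the camera as it stood for that picture, good to about 4 mm: the middle of the surface that is visible of it).
- cut_out(query, camera): "mask" (420x560 bool, what is visible of it).
- spot_point(query, camera): "point" ([x, y, z] in m, in the coordinates of the camera as it stood for that picture, good to about 4 mm: a listed point, or the origin of a listed thing).
The state is a dict: "t": time; "q": joint angles; "dq": joint speeds; "joint_torque": joint torques, N m; "tool_pos": TCP position; "orientation": TCP orientation; "force": force on the tool from outside, world axes, zero at the start; "wrist_torque": the same for the moment, N m; "opening": finger opening in m.
Only numpy, scipy, OpenCV 4.12 (cv2) and the standard library are available. Lean on these libraries where they do the work, as an engineer would, in place of code of your own. Each camera call takes 0.05 s, during which the arm holds its last target. There are 200 camera calls.

## Task

Put the ink away: lever up the lid of the oak ink box with the blade of the palette knife in the slot under its front edge, stand every glass ink jar upright in a compartment of the box, then shut the lid fully and leave the knife lying back on its wooden rest, across both bars with its blade out at the same end as it lay. The jars are thin glass: grip them gently, do not tip them and do not let them drop; leave everything else on the bench where it is.

Things in the scene. Friction and masses are not known exactly. Their poses are not given: they have to be found in the camera images.
- ink_box: Oak ink box with hinged lid, fixed, 146 deep (own x), 312 long (own y), 97 high with the lid shut. Origin: centre of its underside. Its front faces own -x, to the robot's left (near world +y). Walls 8 thick, 85 high; floor at height 10. Four dividers 25 high, 4 thick make five compartments 56 wide, 130 deep, centred at own y = -120, -60, 0, 60, 120.
- lid (a joint): Lid of the box, 12 thick, 146 deep, 150 g, flush with the walls, no handle: angle in rad, 0 shut, grows as it opens, stop at 1.85 (leaning back past upright). Stiff hinge: it stays at any angle where it is left; about 2 N at its front edge raise it, about 1 N pushes it shut.
- hinge (a point): Middle of the lid's hinge axis, which runs along the box's own y, at the box's own x = 73, z = 85.
- lid_edge (a point): Middle of the lower front edge of the lid: at the box's own x = -73, z = 85 when shut; turns with the lid.
- slot (a point): Middle of the slot under the lid's front edge, in the box's front face (own x = -73), at height 81. The slot is 8 high (from 77, the top of the front wall here, to 85, the lid), 160 long and opens straight into the box: too thin for fingers, it takes the knife's blade.
- knife: Palette knife, 75 g. Red handle 110 long, 18 wide, 18 high, flat sides; steel blade 22 wide, 2.5 thick, from the handle's end (own x = 55) to its round tip (own x = 150), at the handle's mid-height (z = 9). Origin: centre of the handle's underside; x points along the blade to the tip, z up.
- knife_tip (a point): Tip of the knife's blade, at the knife's own x = 150, z = 9.
- rest: Wooden brush rest, fixed, 110 (own x) by 80 (own y). Origin: centre of its underside. Two cross bars 10 thick at own x = -42 and 42, top at height 30, with end lips 8 high at y = -37 and 37; base plate 6 high between them, with room for fingers. The knife lies along own x on both bars, its handle's middle over the rest's middle, blade out at +x.
- jar_indigo: Closed glass jar of indigo blue ink, upright, 48 diameter x 50 high, with a black cap 41 diameter x 14 high on top (64 in all), about 150 g. Origin: centre of its underside, z up the jar. Thin glass: it cracks when gripped with more than 50 N, tipped over, or let go more than 25 mm above what it is to stand on. It may be absent.
- jar_crimson: Closed glass jar of crimson ink, upright, 48 diameter x 50 high, with a black cap 41 diameter x 14 high on top (64 in all), about 150 g. Origin: centre of its underside, z up the jar. Thin glass: it cracks when gripped with more than 50 N, tipped over, or let go more than 25 mm above what it is to stand on. It may be absent.
- jar_green: Closed glass jar of dark green ink, upright, 48 diameter x 50 high, with a black cap 41 diameter x 14 high on top (64 in all), about 150 g. Origin: centre of its underside, z up the jar. Thin glass: it cracks when gripped with more than 50 N, tipped over, or let go more than 25 mm above what it is to stand on. It may be absent.
- jar_amber: Closed glass jar of amber yellow ink, upright, 48 diameter x 50 high, with a black cap 41 diameter x 14 high on top (64 in all), about 150 g. Origin: centre of its underside, z up the jar. Thin glass: it cracks when gripped with more than 50 N, tipped over, or let go more than 25 mm above what it is to stand on. It may be absent.
- jar_violet: Closed glass jar of violet ink, upright, 48 diameter x 50 high, with a black cap 41 diameter x 14 high on top (64 in all), about 150 g. Origin: centre of its underside, z up the jar. Thin glass: it cracks when gripped with more than 50 N, tipped over, or let go more than 25 mm above what it is to stand on. It may be absent.
- pot: Bystander: closed pot of yellow paint, white with yellow lid, 64 diameter x 74 high; stands among the jars and stays there. Origin: centre of its underside.
- tin: Bystander: white and blue sample tin of paint, 94 diameter x 108 high. Origin: centre of its underside.
- brushes_a: Bystander: blue ceramic jar of brushes, 96 diameter, jar 110 high, brushes to about 260. Origin: centre of its underside.
- brushes_b: Bystander: terracotta jar of brushes, 96 diameter, jar 110 high, brushes to about 260. Origin: centre of its underside.
- bottle: Bystander: teal bottle with white cap, 44 diameter x 130 high. Origin: centre of its underside.
- tape: Bystander: roll of paper tape lying flat, 90 diameter x 24 high. Origin: centre of its underside.
- dish: Bystander: white ceramic paint dish, 100 diameter x 22 high. Origin: centre of its underside.
- mug: Bystander: white water mug, 80 diameter x 90 high. Origin: centre of its underside.

How it is judged:
On the way, in this order (a step that is already met when the one before it is completed fails the run):
1. the lid is levered up with the knife (over 0.3 rad, knife in touch with it, fingers off it) (value of joint lid above 0.3 rad and contact force between knife and ink_box above 0.2 N and contact force between the fingers and ink_box below 0.5 N), for 0.1 s.
2. every ink jar present stands upright on the floor of the open box (value of joint lid above 0.8 rad and x of jar_indigo in the frame of ink_box between -0.045 and 0.045 m and y of jar_indigo in the frame of ink_box between -0.13 and 0.13 m and z of jar_indigo in the frame of ink_box between 0.005 and 0.015 m and angle between each of jar_indigo, jar_crimson, jar_green, jar_amber, jar_violet's own z axis and vertical below 0.1 rad and x of jar_crimson in the frame of ink_box between -0.045 and 0.045 m and y of jar_crimson in the frame of ink_box between -0.13 and 0.13 m and z of jar_crimson in the frame of ink_box between 0.005 and 0.015 m and x of jar_green in the frame of ink_box between -0.045 and 0.045 m and y of jar_green in the frame of ink_box between -0.13 and 0.13 m and z of jar_green in the frame of ink_box between 0.005 and 0.015 m and x of jar_amber in the frame of ink_box between -0.045 and 0.045 m and y of jar_amber in the frame of ink_box between -0.13 and 0.13 m and z of jar_amber in the frame of ink_box between 0.005 and 0.015 m and x of jar_violet in the frame of ink_box between -0.045 and 0.045 m and y of jar_violet in the frame of ink_box between -0.13 and 0.13 m and z of jar_violet in the frame of ink_box between 0.005 and 0.015 m), for 0.2 s.
At the end, for the whole second after the job is handed in: Lid shut (within 0.04 rad); every jar present at rest on the box's floor, upright within 0.1 rad; knife at rest on both bars of the rest, handle's middle within 30 mm of the rest's middle along and across, in line within 0.35 rad, blade out at the same end as at the start (value of joint lid below 0.04 rad and z of knife in the frame of rest between 0.026 and 0.034 m and x of knife in the frame of rest between -0.03 and 0.03 m and y of knife in the frame of rest between -0.03 and 0.03 m and angle between the x axis of knife and the x axis of rest, either way round below 0.35 rad and linear speed of each of knife, jar_indigo, jar_crimson, jar_green, jar_amber, jar_violet below 0.03 m/s and x of knife_tip in the frame of rest above 0.1 m and x of jar_indigo in the frame of ink_box between -0.045 and 0.045 m and y of jar_indigo in the frame of ink_box between -0.13 and 0.13 m and z of jar_indigo in the frame of ink_box between 0.005 and 0.015 m and angle between each of jar_indigo, jar_crimson, jar_green, jar_amber, jar_violet's own z axis and vertical below 0.1 rad and x of jar_crimson in the frame of ink_box between -0.045 and 0.045 m and y of jar_crimson in the frame of ink_box between -0.13 and 0.13 m and z of jar_crimson in the frame of ink_box between 0.005 and 0.015 m and x of jar_green in the frame of ink_box between -0.045 and 0.045 m and y of jar_green in the frame of ink_box between -0.13 and 0.13 m and z of jar_green in the frame of ink_box between 0.005 and 0.015 m and x of jar_amber in the frame of ink_box between -0.045 and 0.045 m and y of jar_amber in the frame of ink_box between -0.13 and 0.13 m and z of jar_amber in the frame of ink_box between 0.005 and 0.015 m and x of jar_violet in the frame of ink_box between -0.045 and 0.045 m and y of jar_violet in the frame of ink_box between -0.13 and 0.13 m and z of jar_violet in the frame of ink_box between 0.005 and 0.015 m); the robot touches nothing.
It fails at once if a jar is squeezed with more than 50 N on each finger (100 N over both) (contact force between the fingers and jar_indigo above 100 N or contact force between the fingers and jar_crimson above 100 N or contact force between the fingers and jar_green above 100 N or contact force between the fingers and jar_amber above 100 N or contact force between the fingers and jar_violet above 100 N).
It fails at once if a jar is tipped over (0.6 rad) (angle between any of jar_indigo, jar_crimson, jar_green, jar_amber, jar_violet's own z axis and vertical above 0.6 rad).
It fails at once if a jar is let go more than 35 mm above the bench, so 25 mm above the box's floor ((height (world z) of jar_indigo above 0.036 m and contact force between the fingers and jar_indigo below 0.05 N) or (height (world z) of jar_crimson above 0.036 m and contact force between the fingers and jar_crimson below 0.05 N) or (height (world z) of jar_green above 0.036 m and contact force between the fingers and jar_green below 0.05 N) or (height (world z) of jar_amber above 0.036 m and contact force between the fingers and jar_amber below 0.05 N) or (height (world z) of jar_violet above 0.036 m and contact force between the fingers and jar_violet below 0.05 N)).
It fails at once if a bystander is moved over 50 mm or tipped over (distance of any of pot, tin, brushes_a, brushes_b, bottle, tape, dish, mug from where it was at the start of the episode above 0.05 m or angle between any of pot, tin, brushes_a, brushes_b, bottle, tape, dish, mug's own z axis and vertical above 0.4 rad).
Of jar_indigo, jar_crimson, jar_green, jar_amber, jar_violet only 3 to 5 are there at a start; the rules pass over those that are not, and their reading is None.
At some moment in a run one of jar_indigo, jar_crimson, jar_green, jar_amber, jar_violet may be knocked a few centimetres aside while the robot is not near it.
It also fails if it takes over 210 s, if anything falls off the work surface, if the arm or the gripper's body presses on something with over 40 N, if the wrist force passes 120 N, or if a joint passes its speed limit or range.

## Working session

There is one attempt and no reset: what is moved stays moved. The work goes in short steps, Python scripts to look and compute and a tool call to move; the robot and the scene stay as the last step left them, time stands still between calls to the robot, and variables do not carry over. Pictures are saved under pics/ and viewed, about 12 in all and at most 16, crops included, and the job is handed in when it is done.

Besides the shell and the picture viewer there is one more tool, called after ">>>" by a JSON object that holds its "fn" and its "kwargs". apply_moves: Moves the arm, as the interface text tells. Its arguments: {"type":"object","properties":{"commands":{"type":"array"},"squeeze":{"type":"number"}},"required":["commands"]}

```bash
ls; mkdir -p pics; cat > h.py <<'E'
from plant import *
import numpy as np, cv2
from scipy.spatial.transform import Rotation as Ro
def w(cam,p,m=None):
    m=m or camera_model(cam); return np.array(m["R"]).T@(np.array(p)-np.array(m["t"]))
def cloud(cam,D,m=None):
    m=m or camera_model(cam);K=np.array(m["intrinsics"])
    v,u=np.mgrid[:420,:560]
    P=np.stack([(u-K[0,2])/K[0,0]*D,(v-K[1,2])/K[1,1]*D,D],-1)
    return (P-np.array(m["t"]))@np.array(m["R"])
E
python3 - <<'E'
from h import *
s=read_state();print({k:np.round(v,3) for k,v in s.items()})
for c in("top","side"):
    I,D=read_camera(c);cv2.imwrite(f"pics/{c}0.png",I);np.save(f"{c}0.npy",D)
    m=camera_model(c);print(c,np.round(m["intrinsics"],1).tolist(),np.round(-np.array(m["R"]).T@m["t"],3))
    for q in ["ink_box","knife","rest","jar_indigo","jar_crimson","jar_green","jar_amber","jar_violet","pot","tin","brushes_a","bottle","tape","dish","mug","slot","hinge","lid_edge","knife_tip"]:
        print(q,[(round(r["conf"],2),np.round(w(c,r["point"],m),3).tolist()) for r in spot_point(q,c)[:2]])
E
```

```text
pics
{'t': np.float64(0.0), 'q': array([ 1.03 ,  0.131,  1.489,  0.   ,  1.523, -0.085]), 'dq': array([-0.   , -0.001,  0.001,  0.   ,  0.002,  0.002]), 'joint_torque': array([ 5.0000e-03, -5.5982e+01, -4.9178e+01,  7.8000e-02,  3.5000e-02,
       -0.0000e+00]), 'tool_pos': array([0.264, 0.538, 0.192]), 'orientation': array([-7.10e-01, -3.06e+00,  3.00e-03]), 'force': array([-0.208, -0.359, -1.039]), 'wrist_torque': array([-0.06 ,  0.014, -0.055]), 'opening': np.float64(0.093)}
top [[395.2, 0.0, 279.0], [0.0, 395.2, 208.4], [0.0, 0.0, 1.0]] [0.35  0.004 1.212]
ink_box [(0.94, [0.543, -0.198, -0.001])]
knife [(0.92, [0.478, 0.085, 0.032]), (0.46, [0.761, 0.097, 0.001])]
rest [(0.64, [0.475, 0.08, 0.003])]
jar_indigo [(0.8, [0.504, 0.357, -0.003])]
jar_crimson [(0.79, [0.621, 0.238, -0.002])]
jar_green [(0.83, [0.436, 0.231, -0.004])]
jar_amber [(0.73, [0.521, 0.231, 0.001])]
jar_violet [(0.78, [0.599, 0.352, 0.003])]
pot [(0.62, [0.42, 0.337, -0.003]), (0.6, [0.336, 0.426, -0.007])]
tin [(0.9, [0.781, -0.005, -0.0]), (0.34, [0.554, -0.126, 0.08])]
brushes_a [(0.63, [0.309, -0.424, -0.
[... 923 characters left out ...]
9, -0.123, 0.084])]
jar_violet [(0.9, [0.598, 0.362, -0.001]), (0.7, [0.525, 0.231, 0.001])]
pot [(0.57, [0.421, 0.339, -0.002])]
tin [(0.9, [0.786, -0.003, 0.0]), (0.65, [0.523, 0.233, -0.001])]
brushes_a [(0.73, [0.309, -0.421, -0.004]), (0.69, [0.676, -0.422, 0.001])]
bottle [(0.86, [0.762, 0.101, 0.004])]
tape [(0.68, [0.536, -0.268, 0.086]), (0.66, [0.339, 0.203, 0.004])]
dish [(0.92, [0.756, 0.222, 0.0]), (0.69, [0.6, 0.358, 0.0])]
mug [(0.65, [0.338, 0.432, 0.001])]
slot [(0.73, [0.548, -0.121, 0.083])]
hinge [(0.82, [0.538, -0.269, 0.088]), (0.33, [0.343, 0.204, 0.006])]
lid_edge [(0.74, [0.623, 0.237, 0.001]), (0.62, [0.546, -0.119, 0.085])]
knife_tip [(0.71, [0.626, 0.104, 0.037])]
```

View pics/top0.png

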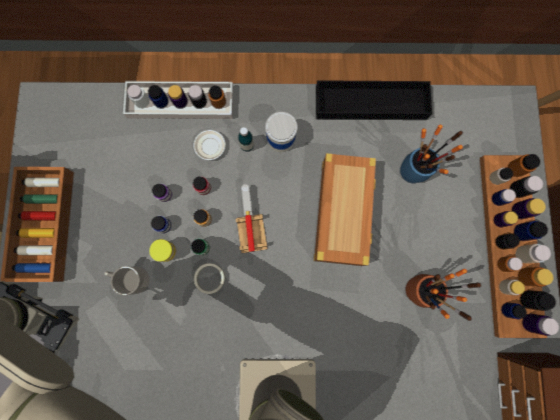

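```bash
python3 - <<'E'
from h import *
D=np.load("top0.npy");P=cloud("top",D)
z=P[...,2];x=P[...,0];y=P[...,1]
def rect(m,n):
    q=(P[m][:,:2]*1000).astype(np.float32);r=cv2.minAreaRect(q);print(n,len(q),r,np.median(P[m][:,2]))
    print(cv2.boxPoints(r).round(0).tolist())
rect((z>.088)&(z<.105)&(x>.35)&(x<.72)&(y<-.08)&(y>-.35),"lid")
rect((z>.036)&(z<.06)&(x>.40)&(x<.56)&(y>.05)&(y<.13),"handle")
rect((z>.034)&(z<.06)&(x>.54)&(x<.65)&(y>.05)&(y<.14),"blade")
rect((z>.02)&(z<.06)&(x>.40)&(x<.56)&(y>.02)&(y<.15),"rest")
for n,(a,b) in dict(ind=(.504,.357),cri=(.622,.238),gre=(.436,.231),amb=(.522,.231),vio=(.599,.355),pot=(.42,.338)).items():
    m=(np.hypot(x-a,y-b)<.035)&(z>.055)
    q=(P[m][:,:2]*1000).astype(np.float32);print(n,len(q),cv2.minEnclosingCircle(q),P[m][:,2].max())
E
```

```text
lid 5483 ((543.5096435546875, -200.90576171875), (151.63909912109375, 313.1802673339844), 84.19019317626953) 0.09634621094884598
[[380.0, -260.0], [692.0, -292.0], [707.0, -141.0], [395.0, -110.0]]
handle 304 ((492.55615234375, 92.9619140625), (71.78793334960938, 135.1131591796875), 79.0381088256836) 0.045037177375138245
[[419.0, 71.0], [552.0, 45.0], [566.0, 115.0], [433.0, 141.0]]
blade 196 ((582.4058837890625, 95.62066650390625), (85.32347869873047, 21.687950134277344), 7.05363655090332) 0.0391294024584687
[[539.0, 101.0], [541.0, 80.0], [626.0, 90.0], [623.0, 112.0]]
rest 452 ((491.7579040527344, 81.77896118164062), (140.43641662597656, 79.25249481201172), 8.629435539245605) 0.04247061398105669
[[416.0, 110.0], [428.0, 32.0], [567.0, 53.0], [555.0, 131.0]]
ind 160 ((503.18560791015625, 351.6057434082031), 20.659442901611328) 0.06763738832943324
cri 146 ((622.2568969726562, 233.17654418945312), 20.536073684692383) 0.06924124348019962
gre 158 ((435.0793151855469, 231.49208068847656), 20.42548179626465) 0.06886304603473332
amb 154 ((522.9347534179688, 227.58836364746094), 20.15658187866211) 0.06865428919209628
vio 151 ((600.60498046875, 354.0203552246094), 20.84105110168457) 0.06816569799506539
pot 409 ((421.70245361328125, 335.7254638671875), 32.0911750793457) 0.07961237216002202
```

The top view shows the box at px (320-375, 155-265). The knife handle is at (250,232) with its blade toward +x. All five jars are present, at (162,192), (201,185), (161,225), (201,217) and (198,247). The pot is at (161,251). I'll move above the knife.

>>> {"fn": "apply_moves", "kwargs": {"commands": [3,-5.4,0,0,0,0.08,5,3,-5.4,0,0,0,0.08,5,3,-5.4,0,0,0,0.08,5,3,-5.4,0,0,0,0.08,5,3,-5.4,0,0,0,0.08,5,3,-5.4,0,0,0,0.08,5,3,-5.4,0,0,0,0.08,5,2,-5.4,-1,0,0,0.05,5], "squeeze": 60}}

```text
t: 3.0
tool_pos: [0.496, 0.1007, 0.1843]
orientation: [-0.286, 3.123, 0.003]
force: [1.1, 0.6, 1.1]
opening: 0.0499
```

```bash
cat >> h.py <<'E'
def st():
    s=read_state();R=Ro.from_rotvec(s["orientation"]).as_matrix()
    print("t",round(float(s["t"]),2),"p",np.round(s["tool_pos"],4),"jaw",round(np.degrees(np.arctan2(R[1,1],R[0,1])),1),"toolz",np.round(R[:,2],3),"op",round(float(s["opening"]),4),"F",np.round(s["force"],1),"T",np.round(s["wrist_torque"],2),"q",np.round(s["q"],2));return s,R
def knife(D,I,P):
    B,G,Rr=[I[...,i].astype(int) for i in range(3)]
    x,y,z=P[...,0],P[...,1],P[...,2]
    return (Rr>110)&(G<60)&(B<60)
E
python3 - <<'E'
from h import *
st()
I,D=read_camera("top");cv2.imwrite("pics/top1.png",I);P=cloud("top",D)
k=knife(D,I,P)&(abs(P[...,0]-.48)<.09)&(abs(P[...,1]-.085)<.05)
q=(P[k][:,:2]*1000).astype(np.float32);print(len(q),cv2.minAreaRect(q),np.median(P[k][:,2]))
m=camera_model("wrist");I,D=read_camera("wrist");cv2.imwrite("pics/wr1.png",I)
print(np.round(m["intrinsics"],1).tolist())
for q in("knife","rest","knife_tip"):print(q,[(round(r["conf"],2),np.round(w("wrist",r["point"],m),3)) for r in spot_point(q,"wrist")[:2]])
E
```

```text
t 3.0 p [0.496  0.1007 0.1843] jaw 100.4 toolz [ 0.005  0.002 -1.   ] op 0.0499 F [1.1 0.6 1.1] T [ 0.07  0.02 -0.04] q [ 0.1  -0.13  1.76  0.    1.5  -1.66]
0 ((0.0, 0.0), (0.0, 0.0), 0.0) nan
[[325.2, 0.0, 278.0], [0.0, 325.2, 204.3], [0.0, 0.0, 1.0]]
knife [(0.82, array([0.477, 0.084, 0.032]))]
rest [(0.63, array([0.476, 0.078, 0.003]))]
knife_tip [(0.91, array([0.626, 0.105, 0.04 ])), (0.6, array([ 0.544, -0.198,  0.001]))]
  return _methods._mean(a, axis=axis, dtype=dtype,
  ret = ret.dtype.type(ret / rcount)
```

>>> {"fn": "apply_moves", "kwargs": {"commands": [0.1,-1.4,-3,0,0,-0.047,5,0,0,-5,0,0,0,5,0,0,-4.5,0,0,0,5,0,0,-3.8,0,0,0,5]}}

```text
t: 3.75
tool_pos: [0.4982, 0.0965, 0.0226]
orientation: [-0.216, 3.118, 0.007]
force: [0.6, -0.3, -0.2]
opening: 0.0499
```

```bash
python3 - <<'E'
from h import *
st()
I,D=read_camera("wrist");cv2.imwrite("pics/wr2.png",I)
E
```

```text
t 3.75 p [0.4982 0.0965 0.0226] jaw 97.9 toolz [ 0.015  0.005 -1.   ] op 0.0499 F [ 0.6 -0.3 -0.2] T [ 0.09  0.02 -0.02] q [ 0.09  0.02  1.93  0.    1.18 -1.62]
```

View pics/wr2.png

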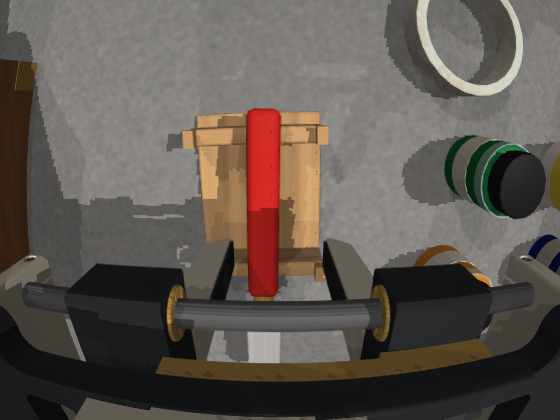

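The handle is at px (263, 110-295) and the fingers straddle it, with their centre about 1 cm toward +y. I'll correct that and grip.

>>> {"fn": "apply_moves", "kwargs": {"commands": [-0.1,-0.9,-0.2,0,0,0,5,0,-0.1,0,0,0,0,5,0,0,0,0,0,0,1.0,0,0,0,0,0,0,1.0,0,0,0,0,0,0,1.0,0,0,0,0,0,0,1.0]}}

```text
t: 4.55
tool_pos: [0.4967, 0.0885, 0.0212]
orientation: [-0.221, 3.118, 0.007]
force: [-0.2, 0.0, -1.7]
opening: 0.0156
```

```bash
python3 - <<'E'
from h import *
st()
E
```

```text
t 4.55 p [0.4967 0.0885 0.0212] jaw 98.1 toolz [ 0.016  0.006 -1.   ] op 0.0156 F [-0.2  0.  -1.7] T [ 0.08  0.05 -0.01] q [ 0.07  0.01  1.94  0.    1.17 -1.64]
```

>>> {"fn": "apply_moves", "kwargs": {"commands": [0,0,3,0,0,0,1.0,0,0,5,0,0,-0.18,1.0,0.5,0,4,0,0,-0.18,1.0,1,0,0,0,0,-0.18,1.0,1,0,0,0,0,-0.18,1.0,1,0,0,0,0,-0.18,1.0,1,0,0,0,0,-0.18,1.0,1,0,0,0,0,-0.18,1.0]}}

```text
t: 5.55
tool_pos: [0.552, 0.0882, 0.1458]
orientation: [1.711, 2.615, -0.002]
force: [0.0, -0.7, 0.8]
opening: 0.0097
```

>>> {"fn": "apply_moves", "kwargs": {"commands": [1,-1,0,0,0,-0.18,1.0,0.5,-1,0,0,0,-0.18,1.0,0,-1,0,0,0,-0.18,1.0,0,0,0,0,0,-0.1,1.0]}}

```text
t: 6.05
tool_pos: [0.5678, 0.0573, 0.1453]
orientation: [2.47, 1.917, -0.011]
force: [-0.7, 0.1, 0.7]
opening: 0.0101
```

```bash
python3 - <<'E'
from h import *
st()
for c in("top","wrist"):
    m=camera_model(c);I,D=read_camera(c);cv2.imwrite(f"pics/{c}3.png",I)
    for q in("knife","knife_tip","slot","lid_edge","ink_box"):print(c,q,[(round(r["conf"],2),np.round(w(c,r["point"],m),3)) for r in spot_point(q,c)[:2]])
E
```

```text
t 6.05 p [0.5678 0.0573 0.1453] jaw -14.4 toolz [ 0.004 -0.016 -1.   ] op 0.0101 F [-0.7  0.1  0.7] T [ 0.03  0.05 -0.  ] q [ 0.02  0.08  1.63 -0.02  1.43  0.28]
top knife []
top knife_tip []
top slot [(0.69, array([ 0.553, -0.122,  0.08 ]))]
top lid_edge [(0.95, array([ 0.55 , -0.126,  0.085]))]
top ink_box [(0.83, array([ 0.544, -0.201, -0.002]))]
wrist knife [(0.98, array([0.47 , 0.085, 0.032]))]
wrist knife_tip [(0.91, array([0.619, 0.107, 0.037]))]
wrist slot [(0.85, array([ 0.553, -0.128,  0.081])), (0.52, array([ 0.545, -0.197,  0.003]))]
wrist lid_edge [(0.54, array([ 0.522,  0.231, -0.004]))]
wrist ink_box []
```

View pics/wrist3.png

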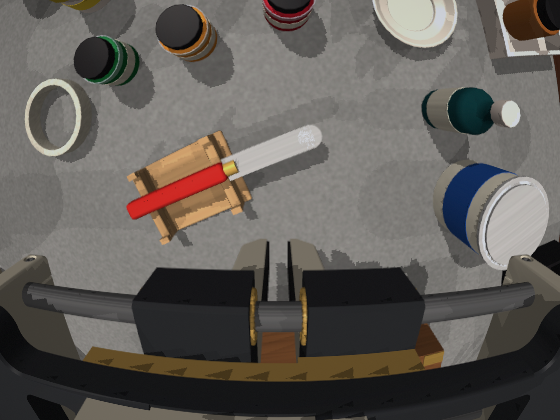

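The grip missed: the knife is still on its rest, with the handle at px (130-225, 175-215), and has shifted about 7 mm. I'll go back and regrip, checking the opening before lifting.

>>> {"fn": "apply_moves", "kwargs": {"commands": [-1,0.4,0,0,0,0.18,5,-1,0.4,0,0,0,0.18,5,-1,0.4,0,0,0,0.18,5,-1,0.4,0,0,0,0.18,5,-1,0.4,0,0,0,0.18,5,-1,0.4,0,0,0,0.18,5,-1,0.4,0,0,0,0.18,5,-0.5,0.2,0,0,0,0.18,5]}}

```text
t: 7.65
tool_pos: [0.4908, 0.0891, 0.1457]
orientation: [0.51, 3.083, 0.009]
force: [-0.1, -0.1, 0.1]
opening: 0.0502
```

>>> {"fn": "apply_moves", "kwargs": {"commands": [0,0,0,0,0,0.18,5,0,0,0,0,0,0.18,5,0,0,0,0,0,0.15,5,0,0,0,0,0,0,5]}}

```text
t: 8.15
tool_pos: [0.4904, 0.0895, 0.1462]
orientation: [-0.314, 3.11, 0.016]
force: [1.0, 0.8, 0.3]
opening: 0.0503
```

```bash
python3 - <<'E'
from h import *
st()
for c in("top","wrist"):
    m=camera_model(c);I,D=read_camera(c);cv2.imwrite(f"pics/{c}4.png",I)
    for q in("knife","knife_tip","rest"):print(c,q,[(round(r["conf"],2),np.round(w(c,r["point"],m),3)) for r in spot_point(q,c)[:1]])
E
```

```text
t 8.15 p [0.4904 0.0895 0.1462] jaw 101.5 toolz [ 0.014  0.012 -1.   ] op 0.0503 F [1.  0.8 0.3] T [ 0.08  0.02 -0.04] q [ 0.07 -0.14  1.84  0.01  1.42 -1.7 ]
top knife [(0.44, array([0.475, 0.083, 0.028]))]
top knife_tip [(0.31, array([ 0.342,  0.201, -0.003]))]
top rest [(0.77, array([0.479, 0.081, 0.002]))]
wrist knife [(0.58, array([0.472, 0.084, 0.033]))]
wrist knife_tip [(0.87, array([0.62 , 0.107, 0.039]))]
wrist rest [(0.87, array([0.478, 0.077, 0.001]))]
```

>>> {"fn": "apply_moves", "kwargs": {"commands": [0.1,-0.2,-3,-0.012,0.014,-0.04,4,0,0,-4,0,0,0,4,0,0,-3.2,0,0,0,4,0,0,-2.2,0,0,0,4,0,0,0,0,0,0,4]}}

```text
t: 9.18
tool_pos: [0.4921, 0.0875, 0.02]
orientation: [-0.246, 3.129, -0.002]
force: [-0.5, -0.4, -0.3]
opening: 0.0402
```

```bash
python3 - <<'E'
from h import *
st()
E
```

```text
t 9.18 p [0.4921 0.0875 0.02  ] jaw 99.0 toolz [ 0.003 -0.001 -1.   ] op 0.0402 F [-0.5 -0.4 -0.3] T [0.01 0.03 0.05] q [ 0.07  0.02  1.94 -0.    1.19 -1.65]
```

Now I'll close in stages.

>>> {"fn": "apply_moves", "kwargs": {"commands": [0,0,0,0,0,0,0,0,0,0,0,0,0,0,0,0,0,0,0,0,0,0,0,0,0,0,0,0,0,0,0,0,0,0,0], "squeeze": 60}}

```text
t: 9.8
tool_pos: [0.4954, 0.0878, 0.0244]
orientation: [-0.244, 3.123, -0.002]
force: [0.6, 0.6, 0.0]
opening: 0.0007
```

```bash
python3 - <<'E'
from h import *
st()
I,D=read_camera("wrist");cv2.imwrite("pics/wr5.png",I)
E
```

```text
t 9.8 p [0.4954 0.0878 0.0244] jaw 99.0 toolz [ 0.009 -0.    -1.   ] op 0.0007 F [0.6 0.6 0. ] T [ 0.03  0.02 -0.02] q [ 0.07  0.01  1.93 -0.    1.19 -1.65]
```

View pics/wr5.png

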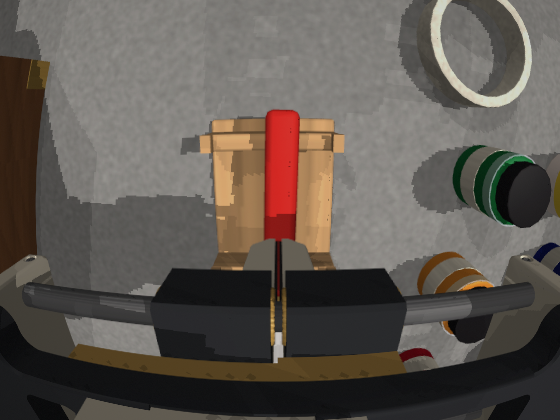

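The fingers read shut (opening 0.7 mm) although the handle lies between them in the picture. I'll check heights from the side.

```bash
python3 - <<'E'
from h import *
I,D=read_camera("side");P=cloud("side",D);z=P[...,2]
np.save("side5.npy",D);cv2.imwrite("pics/side5f.png",I)
m=camera_model("side");K=np.array(m["intrinsics"]);c=np.array(m["R"])@[.50,.09,.05]+m["t"];u,v=(K@c)[:2]/c[2];u,v=int(u),int(v);print(u,v)
cv2.imwrite("pics/side5.png",cv2.resize(I[max(v-75,0):v+75,u-100:u+100],None,fx=4,fy=4,interpolation=cv2.INTER_CUBIC))
m=camera_model("wrist");I,D=read_camera("wrist");K=np.array(m["intrinsics"])
def px(u,v):
    x,y=(u-K[0,2])/K[0,0],(v-K[1,2])/K[1,1];th=np.hypot(x,y);d=D[v,u]
    q=np.array([x/th*np.tan(th)*d,y/th*np.tan(th)*d,d]);return w("wrist",q,m).round(3)
for u,v in[(282,116),(282,140),(282,170),(282,200),(281,230),(279,345),(240,128),(320,128),(240,200),(262,262),(296,262)]:print(u,v,px(u,v))
E
```

```text
266 199
282 116 [0.421 0.077 0.049]
282 140 [0.433 0.079 0.049]
282 170 [0.449 0.082 0.048]
282 200 [0.465 0.084 0.049]
281 230 [0.482 0.086 0.049]
279 345 [0.419 0.075 0.216]
240 128 [0.433 0.052 0.006]
320 128 [0.425 0.103 0.007]
240 200 [0.48  0.059 0.008]
262 262 [0.487 0.078 0.082]
296 262 [0.484 0.093 0.081]
```

View pics/side5.png

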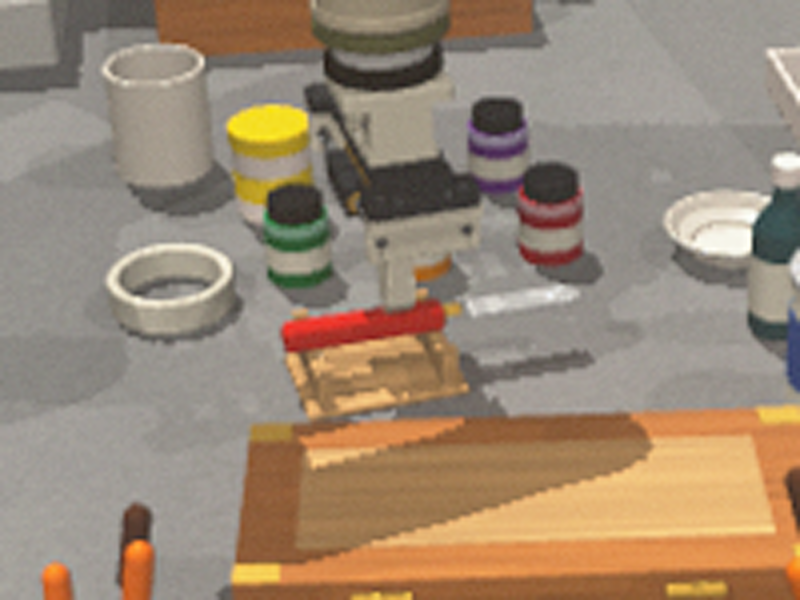

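```bash
python3 - <<'E'
from h import *
st()
m=camera_model("wrist");I,D=read_camera("wrist");K=np.array(m["intrinsics"])
print("cam",w("wrist",[0,0,0],m).round(3))
def px(u,v):
    x,y=(u-K[0,2])/K[0,0],(v-K[1,2])/K[1,1];th=np.hypot(x,y);d=D[v,u]
    return w("wrist",[x/th*np.tan(th)*d,y/th*np.tan(th)*d,d],m).round(3)
for u in(262,268,272,288,292):print(u,[(v,*px(u,v)) for v in range(236,268,3)])
# where TCP projects
s=read_state()
c=np.array(m["R"])@s["tool_pos"]+m["t"];th=np.arctan2(np.hypot(c[0],c[1]),c[2]);r=325.2*th;h=np.hypot(c[0],c[1]);print(K[0,2]+r*c[0]/h,K[1,2]+r*c[1]/h)
E
```

```text
t 9.95 p [0.4951 0.0878 0.0241] jaw 99.0 toolz [ 0.009 -0.    -1.   ] op 0.0006 F [-0.6 -0.2  0.1] T [ 0.06  0.08 -0.05] q [ 0.07  0.01  1.93 -0.    1.19 -1.65]
cam [0.419 0.075 0.216]
262 [(236, np.float64(0.504), np.float64(0.077), np.float64(0.007)), (239, np.float64(0.506), np.float64(0.077), np.float64(0.007)), (242, np.float64(0.487), np.float64(0.077), np.float64(0.056)), (245, np.float64(0.487), np.float64(0.077), np.float64(0.061)), (248, np.float64(0.419), np.float64(0.075), np.float64(0.216)), (251, np.float64(0.487), np.float64(0.077), np.float64(0.068)), (254, np.float64(0.486), np.float64(0.078), np.float64(0.073)), (257, np.float64(0.486), np.float64(0.078), np.float64(0.076)), (260, np.float64(0.487), np.float64(0.078), np.float64(0.079)), (263, np.float64(0.487), np.float64(0.078), np.float64(0.082)), (266, np.float64(0.487), np.float64(0.078), np.float64(0.085))]
268 [(236, np.float64(0.486), np.float64(0.08), np.float64(0.049)), (239, np.float64(0.487), np.float64(0.08), np.float64(0.051)), (242, np.float64(0.487), np.float64(0.08), np.float64(0.056)), (245, np.flo
[... 1948 characters left out ...]
3), np.float64(0.048)), (239, np.float64(0.486), np.float64(0.093), np.float64(0.048)), (242, np.float64(0.485), np.float64(0.093), np.float64(0.055)), (245, np.float64(0.485), np.float64(0.093), np.float64(0.06)), (248, np.float64(0.485), np.float64(0.092), np.float64(0.063)), (251, np.float64(0.484), np.float64(0.092), np.float64(0.069)), (254, np.float64(0.484), np.float64(0.092), np.float64(0.072)), (257, np.float64(0.484), np.float64(0.092), np.float64(0.075)), (260, np.float64(0.484), np.float64(0.092), np.float64(0.079)), (263, np.float64(0.485), np.float64(0.092), np.float64(0.082)), (266, np.float64(0.485), np.float64(0.092), np.float64(0.084))]
279.75223348047876 235.97579270180347
```

The picture, depth and opening all agree that the fingertips really end about 28 mm above the reported TCP, on top of the handle. I'll open, go lower carefully, and re-check.

>>> {"fn": "apply_moves", "kwargs": {"commands": [0,0,0.3,0,0,0,4,0,0,0,0,0,0,4,0,0,0,0,0,0,4,0,0,0,0,0,0,4,0,0,-1.0,0,0,0,4,0,0,-0.3,0,0,0,4]}}

```text
t: 10.75
tool_pos: [0.4949, 0.0878, 0.0132]
orientation: [-0.245, 3.124, -0.002]
force: [-0.3, 0.3, 0.1]
opening: 0.04
```

```bash
cat >> h.py <<'E'
def wcloud(D,m):
    K=np.array(m["intrinsics"]);v,u=np.mgrid[:420,:560]
    x,y=(u-K[0,2])/K[0,0],(v-K[1,2])/K[1,1];th=np.hypot(x,y)+1e-9;k=np.tan(th)/th*D
    return (np.stack([x*k,y*k,D],-1)-np.array(m["t"]))@np.array(m["R"])
E
python3 - <<'E'
from h import *
st()
m=camera_model("wrist");I,D=read_camera("wrist");cv2.imwrite("pics/wr6.png",I);P=wcloud(D,m)
# fingertip: points near finger's front face
s=read_state();p=s["tool_pos"]
for u in range(215,345,8):
    col=[(v,*P[v,u].round(3)) for v in range(215,262,6)]
    print(u,[tuple(float(a) for a in c) for c in col if c[3]<.2][:8])
E
```

```text
t 10.75 p [0.4949 0.0878 0.0132] jaw 99.0 toolz [ 0.008 -0.001 -1.   ] op 0.04 F [-0.3  0.3  0.1] T [ 0.11 -0.01  0.03] q [ 0.07  0.03  1.94 -0.    1.17 -1.65]
215 [(215.0, 0.49, 0.044, 0.007), (221.0, 0.493, 0.045, 0.008), (227.0, 0.498, 0.045, 0.008), (233.0, 0.502, 0.045, 0.007), (239.0, 0.506, 0.046, 0.007), (245.0, 0.491, 0.053, 0.05), (251.0, 0.49, 0.054, 0.058), (257.0, 0.49, 0.055, 0.065)]
223 [(215.0, 0.489, 0.049, 0.006), (221.0, 0.493, 0.05, 0.007), (227.0, 0.497, 0.05, 0.007), (233.0, 0.501, 0.051, 0.008), (239.0, 0.506, 0.051, 0.005), (245.0, 0.489, 0.057, 0.052), (251.0, 0.49, 0.058, 0.058), (257.0, 0.49, 0.059, 0.065)]
231 [(215.0, 0.487, 0.055, 0.008), (221.0, 0.492, 0.055, 0.007), (227.0, 0.496, 0.056, 0.008), (233.0, 0.5, 0.056, 0.007), (239.0, 0.489, 0.06, 0.042), (245.0, 0.489, 0.061, 0.05), (251.0, 0.49, 0.062, 0.057), (257.0, 0.489, 0.063, 0.064)]
239 [(215.0, 0.487, 0.06, 0.006), (221.0, 0.491, 0.06, 0.006), (227.0, 0.495, 0.061, 0.007), (233.0, 0.499, 0.061, 0.007), (239.0, 0.489, 0.064, 0.042), (245.0, 0.491, 0.065, 0.046), (251.0, 0.49, 0.066, 0.055), (257.0
[... 2477 characters left out ...]
16, 0.007), (221.0, 0.482, 0.117, 0.007), (227.0, 0.486, 0.118, 0.007), (233.0, 0.49, 0.119, 0.007), (239.0, 0.481, 0.112, 0.041), (245.0, 0.482, 0.111, 0.05), (251.0, 0.481, 0.109, 0.058), (257.0, 0.481, 0.108, 0.065)]
335 [(215.0, 0.479, 0.123, 0.001), (221.0, 0.483, 0.124, 0.0), (227.0, 0.487, 0.124, 0.002), (233.0, 0.492, 0.125, 0.001), (239.0, 0.496, 0.126, 0.002), (245.0, 0.481, 0.115, 0.05), (251.0, 0.481, 0.114, 0.057), (257.0, 0.482, 0.113, 0.064)]
343 [(215.0, 0.478, 0.128, 0.001), (221.0, 0.482, 0.129, 0.002), (227.0, 0.487, 0.13, 0.001), (233.0, 0.491, 0.131, 0.0), (239.0, 0.495, 0.132, 0.001), (245.0, 0.5, 0.133, 0.001), (251.0, 0.481, 0.118, 0.056), (257.0, 0.48, 0.116, 0.066)]
```

View pics/wr6.png

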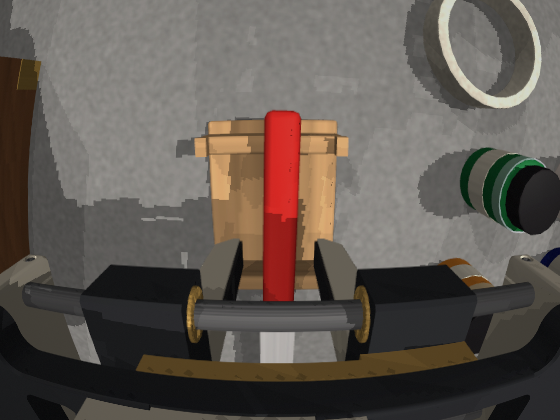

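Fingertips are at z≈0.040 while the state reads 0.013, so true tip height is the reading plus about 0.026. I'll descend another 2 cm and grip.

>>> {"fn": "apply_moves", "kwargs": {"commands": [0,-0.1,-1.0,0,0,0,4,0,0,-0.8,0,0,0,4,0,0,-0.1,0,0,0,0,0,0,0,0,0,0,0,0,0,0,0,0,0,0,0,0,0,0,0,0,0,0,0,0,0,0,0,0], "squeeze": 60}}

```text
t: 11.68
tool_pos: [0.4947, 0.0867, -0.0074]
orientation: [-0.245, 3.124, -0.002]
force: [0.3, -0.3, -1.0]
opening: 0.0174
```

```bash
python3 - <<'E'
from h import *
st()
E
```

```text
t 11.68 p [ 0.4947  0.0867 -0.0074] jaw 99.0 toolz [ 0.008 -0.001 -1.   ] op 0.0174 F [ 0.3 -0.3 -1. ] T [ 0.06 -0.   -0.02] q [ 0.07  0.06  1.95 -0.    1.12 -1.65]
```

>>> {"fn": "apply_moves", "kwargs": {"commands": [0,0,3,0,0,0,0,0,0,5,0,0,-0.18,0,0.5,0,3,0,0,-0.18,0,1,0,0,0,0,-0.18,0,1,0,0,0,0,-0.18,0,1,0,0,0,0,-0.18,0,1,0,0,0,0,-0.18,0,1,0,0,0,0,-0.18,0]}}

```text
t: 12.68
tool_pos: [0.5504, 0.0867, 0.1074]
orientation: [1.695, 2.635, -0.002]
force: [0.4, -0.0, -0.8]
opening: 0.0173
```

>>> {"fn": "apply_moves", "kwargs": {"commands": [1,-1,0,0,0,-0.18,0,0.5,-1,0,0,0,-0.18,0,0.2,0,0,0,0,-0.14,0,0,0,0,0,0,0,0]}}

```text
t: 13.18
tool_pos: [0.5684, 0.0662, 0.1073]
orientation: [2.312, 2.115, -0.005]
force: [-0.7, 0.6, -0.7]
opening: 0.0175
```

```bash
python3 - <<'E'
from h import *
st()
for c in("top","side","wrist"):
    m=camera_model(c);I,D=read_camera(c);cv2.imwrite(f"pics/{c}7.png",I)
    if c=="side":
        P=cloud(c,D);np.save("P7.npy",P);cv2.imwrite("pics/side7c.png",cv2.resize(I[120:320,200:466],None,fx=3,fy=3,interpolation=cv2.INTER_CUBIC))
    for q in("knife","knife_tip","slot","lid_edge"):print(c,q,[(round(r["conf"],2),np.round(w(c,r["point"],m),3)) for r in spot_point(q,c)[:1]])
E
```

```text
t 13.18 p [0.5684 0.0662 0.1073] jaw -5.1 toolz [ 0.003 -0.008 -1.   ] op 0.0175 F [-0.7  0.6 -0.7] T [-0.09  0.15 -0.03] q [ 0.03  0.11  1.67 -0.01  1.36  0.12]
top knife [(0.52, array([ 0.308, -0.424, -0.004]))]
top knife_tip [(0.77, array([ 0.556, -0.06 ,  0.153]))]
top slot [(0.8, array([ 0.551, -0.122,  0.078]))]
top lid_edge [(0.58, array([ 0.55 , -0.125,  0.083]))]
side knife [(0.62, array([0.574, 0.089, 0.146]))]
side knife_tip [(0.84, array([ 0.556, -0.059,  0.154]))]
side slot [(0.97, array([ 0.549, -0.123,  0.084]))]
side lid_edge [(0.69, array([ 0.548, -0.122,  0.084]))]
wrist knife [(0.74, array([0.57 , 0.088, 0.147]))]
wrist knife_tip []
wrist slot []
wrist lid_edge []
```

View pics/side7c.png

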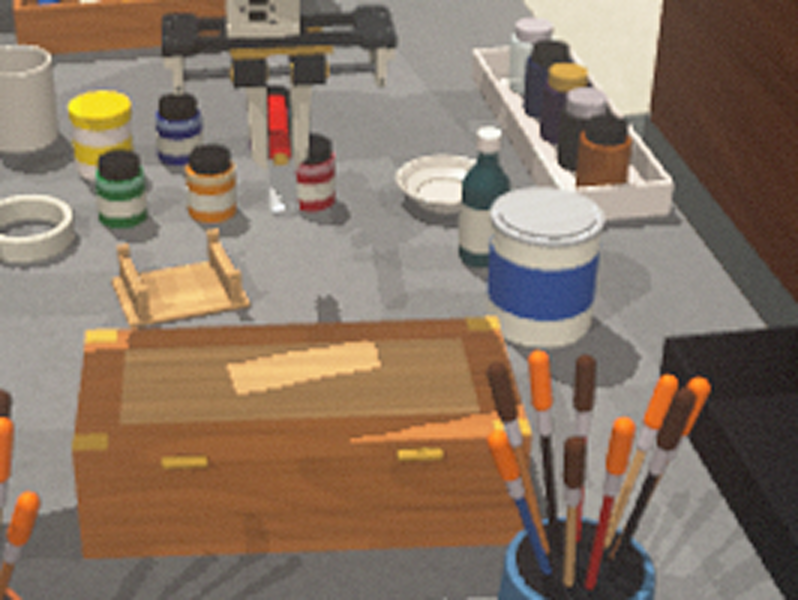

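The knife is firmly held with its tip at about (0.556, -0.060, 0.154). I'll lower to slot height and measure the blade against the lid top.

>>> {"fn": "apply_moves", "kwargs": {"commands": [0,0,-3,0,0,-0.01,0,0,0,-2.5,0.003,-0.003,0,0,0,0,-1.2,0,0,0,0,0,0,-0.2,0,0,0,0,0,0,0,0,0,0,0]}}

```text
t: 14.55
tool_pos: [0.5699, 0.0663, 0.0387]
orientation: [2.322, 2.102, 0.006]
force: [0.5, -0.1, -0.6]
opening: 0.0172
```

```bash
cat > blade.py <<'E'
from h import *
st()
for c in("top","side"):
    I,D=read_camera(c);P=cloud(c,D);x,y,z=P[...,0],P[...,1],P[...,2]
    b=(abs(x-.558)<.025)&(y>-.085)&(y<.02)&(z>.06)&(z<.11)
    l=(x>.45)&(x<.65)&(y<-.15)&(y>-.25)&(abs(z-.097)<.01)
    print(c,b.sum(),l.sum(),"lid",np.median(z[l]).round(4))
    B=P[b]
    for a in np.arange(-.08,.02,.02):
        k=abs(B[:,1]-a)<.01
        if k.sum():print(round(a,2),k.sum(),np.median(B[k],0).round(4),"ymin",B[k][:,1].min().round(3))
    print("kt",[(round(r["conf"],2),np.round(w(c,r["point"]),4)) for r in spot_point("knife_tip",c)[:1]])
E
python3 blade.py
```

```text
t 14.55 p [0.5699 0.0663 0.0387] jaw -5.7 toolz [ 0.009 -0.005 -1.   ] op 0.0172 F [ 0.5 -0.1 -0.6] T [-0.03  0.1  -0.03] q [ 0.03  0.18  1.73 -0.01  1.23  0.13]
top 155 2387 lid 0.0966
-0.06 25 [ 0.5579 -0.0555  0.0859] ymin -0.061
-0.04 53 [ 0.5581 -0.0409  0.0857] ymin -0.05
-0.02 53 [ 0.5609 -0.0206  0.0861] ymin -0.029
0.0 24 [ 0.5619 -0.0061  0.0857] ymin -0.009
kt [(0.56, array([ 0.5589, -0.0626,  0.0836]))]
side 154 2562 lid 0.0982
-0.06 19 [ 0.5561 -0.0545  0.0872] ymin -0.06
-0.04 42 [ 0.559  -0.0399  0.0871] ymin -0.049
-0.02 40 [ 0.5604 -0.019   0.0876] ymin -0.03
0.0 35 [ 5.633e-01 -2.000e-04  8.780e-02] ymin -0.009
kt [(0.77, array([ 0.5567, -0.0582,  0.0872]))]
```

>>> {"fn": "apply_moves", "kwargs": {"commands": [0,0,-0.4,0.005,0.009,0,0,-0.1,-1.2,0,0,0,0,0,-0.1,-1.2,0,0,0,0,0,-0.1,-1.2,0,0,0,0,0,-0.1,-1.2,0,0,0,0,0,0,0,0,0,0,0,0]}}

```text
t: 15.5
tool_pos: [0.5664, 0.0139, 0.0357]
orientation: [2.329, 2.106, 0.002]
force: [-0.4, 0.2, -0.5]
opening: 0.0177
```

```bash
sed -i 's/y>-.085/y>-.122/;s/arange(-.08,/arange(-.12,/' blade.py; python3 blade.py
```

```text
t 15.5 p [0.5664 0.0139 0.0357] jaw -5.8 toolz [ 0.002  0.    -1.   ] op 0.0177 F [-0.4  0.2 -0.5] T [-0.05  0.06 -0.02] q [-0.07  0.17  1.74  0.    1.23  0.03]
top 140 2400 lid 0.0965
-0.12 10 [ 0.5546 -0.1111  0.0812] ymin -0.114
-0.1 54 [ 0.5535 -0.0992  0.0817] ymin -0.108
-0.08 29 [ 0.5558 -0.0821  0.0827] ymin -0.088
-0.04 29 [ 0.562  -0.0381  0.0824] ymin -0.041
-0.02 18 [ 0.5607 -0.0265  0.0842] ymin -0.029
kt [(0.75, array([ 0.5522, -0.1146,  0.0808]))]
side 392 2560 lid 0.0983
-0.12 1 [ 0.565  -0.1217  0.0962] ymin -0.122
-0.1 32 [ 0.5551 -0.0953  0.0842] ymin -0.105
-0.08 38 [ 0.5578 -0.0796  0.0843] ymin -0.09
-0.06 44 [ 0.5588 -0.0606  0.084 ] ymin -0.07
-0.04 41 [ 0.5615 -0.0398  0.084 ] ymin -0.05
-0.02 54 [ 0.5629 -0.0185  0.0875] ymin -0.03
0.0 144 [0.5587 0.0065 0.0906] ymin -0.009
kt [(0.79, array([ 0.5534, -0.1106,  0.0824]))]
```

>>> {"fn": "apply_moves", "kwargs": {"commands": [-0.1,-0.9,0,0,0,0,0,-0.1,-0.9,0,0,0,0,0,-0.1,-0.9,0,0,0,0,0,-0.1,-0.9,0,0,0,0,0,0,-0.3,0,0,0,0,0,0,0,0,0,0,0,0]}}

```text
t: 16.45
tool_pos: [0.5622, -0.0261, 0.0357]
orientation: [2.327, 2.109, 0.003]
force: [0.4, 0.1, -0.6]
opening: 0.0174
```

```bash
python3 blade.py | grep -v "kt"
```

```text
t 16.45 p [ 0.5622 -0.0261  0.0357] jaw -5.6 toolz [ 0.002  0.    -1.   ] op 0.0174 F [ 0.4  0.1 -0.6] T [-0.09  0.07  0.03] q [-0.14  0.16  1.75  0.    1.23 -0.04]
top 84 2388 lid 0.0965
-0.1 9 [ 0.5595 -0.0906  0.0821] ymin -0.094
-0.08 49 [ 0.5557 -0.079   0.0828] ymin -0.088
-0.06 1 [ 0.5519 -0.0697  0.088 ] ymin -0.07
side 401 2569 lid 0.0982
-0.1 27 [ 0.5551 -0.0959  0.0844] ymin -0.103
-0.08 45 [ 0.5565 -0.08    0.084 ] ymin -0.089
-0.06 58 [ 0.5598 -0.0606  0.0879] ymin -0.07
-0.04 189 [ 0.5568 -0.0339  0.0915] ymin -0.05
-0.02 39 [ 0.5603 -0.0231  0.0918] ymin -0.03
0.0 33 [5.656e-01 1.000e-04 9.200e-02] ymin -0.009
```

>>> {"fn": "apply_moves", "kwargs": {"commands": [0,0,0.7,0,0,0,0,0,-0.1,1.0,0,0,0,0,0,-0.15,1.0,0,0,0,0,0,-0.2,1.0,0,0,0,0,0,-0.25,1.0,0,0,0,0,0,-0.3,1.0,0,0,0,0,0,0,0,0,0,0,0]}}

```text
t: 17.52
tool_pos: [0.5619, -0.0357, 0.097]
orientation: [2.326, 2.111, 0.003]
force: [-0.2, 0.1, -0.6]
opening: 0.0172
```

```bash
cat > lid.py <<'E'
from h import *
st()
for c in("top","side"):
    I,D=read_camera(c);P=cloud(c,D)-[.5435,-.2,0];a=np.array([-.1015,-.9949,0]);b=np.array([.9949,-.1015,0])
    X,Y,Z=P@a,P@b,P[...,2]
    # lid top points away from knife/gripper, in 25 mm bins of own x
    m=(abs(Y)>.09)&(abs(Y)<.15)&(Z>.09)&(Z<.32)&(X>-.09)&(X<.16)
    x,z=X[m]-.073,Z[m]-.085
    th=np.arctan2(z,-x);r=np.hypot(x,z)
    k=r>.06;print(c,k.sum(),"lid top angle median",np.median(th[k]-np.arcsin(.012/r[k])).round(3) if k.sum() else None)
    print(" kt",[(round(q["conf"],2),np.round(w(c,q["point"]),3)) for q in spot_point("knife_tip",c)[:1]],"edge",[(round(q["conf"],2),np.round(w(c,q["point"]),3)) for q in spot_point("lid_edge",c)[:1]])
E
python3 lid.py
```

```text
t 17.52 p [ 0.5619 -0.0357  0.097 ] jaw -5.6 toolz [ 0.002  0.001 -1.   ] op 0.0172 F [-0.2  0.1 -0.6] T [0.09 0.09 0.01] q [-0.16  0.09  1.7   0.    1.34 -0.06]
top 1151 lid top angle median 0.484
 kt [(0.69, array([ 0.504,  0.352, -0.002]))] edge [(0.67, array([ 0.549, -0.143,  0.155]))]
side 2145 lid top angle median 0.484
 kt [] edge [(0.65, array([ 0.545, -0.138,  0.159]))]
```

>>> {"fn": "apply_moves", "kwargs": {"commands": [0,-0.7,1.0,0,0,0,0,-0.1,-0.8,1.0,0,0,0,0,-0.1,-0.9,0.9,0,0,0,0,-0.1,-1.0,0.8,0,0,0,0,-0.1,-1.0,0.7,0,0,0,0,-0.1,-1.0,0.5,0,0,0,0,-0.1,-1.0,0.4,0,0,0,0,-0.1,-1.0,0.2,0,0,0,0]}}

```text
t: 18.82
tool_pos: [0.553, -0.1137, 0.1542]
orientation: [-2.324, -2.111, -0.001]
force: [-0.2, 1.6, -1.3]
opening: 0.0172
```

```bash
python3 lid.py
```

```text
t 18.82 p [ 0.553  -0.1137  0.1542] jaw -5.5 toolz [-0.001  0.002 -1.   ] op 0.0172 F [-0.2  1.6 -1.3] T [ 0.2   0.11 -0.03] q [-0.29  0.06  1.64  0.    1.45 -0.2 ]
top 135 lid top angle median 1.28
 kt [] edge []
side 2705 lid top angle median 1.298
 kt [(0.39, array([ 0.537, -0.233,  0.225]))] edge [(0.88, array([ 0.534, -0.233,  0.229]))]
```

>>> {"fn": "apply_moves", "kwargs": {"commands": [-0.1,-1.1,0.1,0,0,0,0,-0.1,-1.1,0,0,0,0,0,-0.1,-1.1,0,0,0,0,0,-0.1,-1.1,0,0,0,0,0,-0.1,-1.0,0,0,0,0,0]}}

```text
t: 19.75
tool_pos: [0.5474, -0.1691, 0.1543]
orientation: [-2.321, -2.112, -0.0]
force: [0.1, 1.6, -1.3]
opening: 0.0178
```

```bash
python3 lid.py
```

```text
t 19.75 p [ 0.5474 -0.1691  0.1543] jaw -5.4 toolz [-0.002  0.003 -1.   ] op 0.0178 F [ 0.1  1.6 -1.3] T [ 0.28 -0.01  0.01] q [-0.39  0.08  1.61  0.    1.45 -0.3 ]
top 139 lid top angle median 1.73
 kt [(0.67, array([ 0.536, -0.296,  0.196]))] edge [(0.72, array([ 0.532, -0.304,  0.225]))]
side 2121 lid top angle median 1.768
 kt [(0.8, array([ 0.536, -0.296,  0.199]))] edge [(0.56, array([ 0.53 , -0.302,  0.232]))]
```

>>> {"fn": "apply_moves", "kwargs": {"commands": [-0.1,-0.9,0,0,0,0,0,0,-0.4,0,0,0,0,0,0,2,0,0,0,0,0,0,5,0,0,0,0,0,0,6,0,0,0,0,0,0,6,0,0,0,0,0,0,5,0,0,0,0.1,0,0,2.5,0,0,0,0.18,0]}}

```text
t: 21.05
tool_pos: [0.5463, 0.0963, 0.155]
orientation: [-1.992, -2.421, -0.01]
force: [0.9, -0.1, -0.6]
opening: 0.0174
```

>>> {"fn": "apply_moves", "kwargs": {"commands": [-0.6,0.3,0,0,0,0.18,0,-0.6,0.3,0,0,0,0.18,0,-0.6,0.3,0,0,0,0.18,0,-0.6,0.3,0,0,0,0.18,0,-0.6,0.3,0,0,0,0.18,0,-0.6,0.3,0,0,0,0.18,0,-0.6,0,0,0,0,0.18,0,-0.6,0,0,0,0,0.18,0]}}

```text
t: 22.05
tool_pos: [0.4961, 0.1198, 0.1561]
orientation: [0.186, -3.131, 0.001]
force: [-0.3, -0.8, -1.0]
opening: 0.0176
```

```bash
python3 lid.py; python3 - <<'E'
from h import *
c="wrist";m=camera_model(c);read_camera(c)
for q in("knife","knife_tip","rest"):print(c,q,[(round(r["conf"],2),np.round(w(c,r["point"],m),3)) for r in spot_point(q,c)[:1]])
E
```

```text
t 22.05 p [0.4961 0.1198 0.1561] jaw 96.8 toolz [-0.005 -0.001 -1.   ] op 0.0176 F [-0.3 -0.8 -1. ] T [ 0.12  0.04 -0.02] q [ 0.14 -0.09  1.78 -0.    1.46 -1.55]
top 964 lid top angle median 1.735
 kt [(0.6, array([0.523, 0.231, 0.001]))] edge [(0.63, array([ 0.533, -0.308,  0.224]))]
side 1946 lid top angle median 1.804
 kt [(0.95, array([0.624, 0.134, 0.201]))] edge [(0.81, array([ 0.532, -0.308,  0.227]))]
wrist knife [(0.76, array([0.478, 0.115, 0.197]))]
wrist knife_tip []
wrist rest [(0.85, array([0.476, 0.079, 0.002]))]
```

>>> {"fn": "apply_moves", "kwargs": {"commands": [0.2,-2,0,0,-0.005,0.015,0,0,-1.2,-3,0,0,0,0,0,-0.2,-4.5,0,0,0,0,0,0,-4,0,0,0,0,0,0,0,0,0,0,0]}}

```text
t: 23.18
tool_pos: [0.4997, 0.0843, 0.0395]
orientation: [-0.19, 3.133, -0.001]
force: [-0.1, -0.4, 0.3]
opening: 0.0175
```

```bash
python3 - <<'E'
from h import *
st()
E
```

```text
t 23.18 p [0.4997 0.0843 0.0395] jaw 96.9 toolz [ 0.003 -0.    -1.   ] op 0.0175 F [-0.1 -0.4  0.3] T [ 0.07  0.06 -0.03] q [ 0.07  0.01  1.91 -0.    1.22 -1.63]
```

>>> {"fn": "apply_moves", "kwargs": {"commands": [-0.1,0.1,-2,0,0,0.014,0,0,0,-1.6,0,0,0,0,0,0,-0.7,0,0,0,0,0,0,-0.3,0,0,0,0,0,0,0,0,0,0,0]}}

```text
t: 23.8
tool_pos: [0.504, 0.0858, -0.0012]
orientation: [-0.209, 3.123, -0.001]
force: [-0.8, -0.1, -0.3]
opening: 0.0174
```

```bash
python3 - <<'E'
from h import *
st()
E
```

```text
t 23.8 p [ 0.504   0.0858 -0.0012] jaw 97.7 toolz [ 0.011  0.    -1.   ] op 0.0174 F [-0.8 -0.1 -0.3] T [ 0.06  0.02 -0.02] q [ 0.07  0.07  1.93 -0.    1.13 -1.64]
```

>>> {"fn": "apply_moves", "kwargs": {"commands": [-0.5,0,0,0,0.011,0,0,0,0,-0.4,0,0,0,0,0,0,-0.2,0,0,0,0,0,0,0,0,0,0,0]}}

```text
t: 24.3
tool_pos: [0.4996, 0.0858, -0.0063]
orientation: [-0.21, 3.133, 0.0]
force: [0.2, 0.4, -1.1]
opening: 0.0173
```

```bash
python3 - <<'E'
from h import *
st()
E
```

```text
t 24.3 p [ 0.4996  0.0858 -0.0063] jaw 97.7 toolz [ 0.001  0.    -1.   ] op 0.0173 F [ 0.2  0.4 -1.1] T [ 0.06  0.01 -0.02] q [ 0.07  0.08  1.93  0.    1.13 -1.64]
```

>>> {"fn": "apply_moves", "kwargs": {"commands": [0,0,0,0,0,0,3.5,0,0,0,0,0,0,3.5,0,0,0,0,0,0,3.5,0,0,3,0,0,0,3.5,0,0,5,0,0,0,3.5,0,2,3,0,0,0,7,-1,5,0,0,0,-0.1,7,-2,5,0,0,0,-0.1,7], "squeeze": 20}}

```text
t: 25.3
tool_pos: [0.47, 0.2059, 0.1082]
orientation: [0.122, 3.136, 0.002]
force: [0.7, 0.3, 0.4]
opening: 0.0606
```

```bash
cat > jars.py <<'E'
from h import *
st()
I,D=read_camera("top");P=cloud("top",D);x,y,z=P[...,0],P[...,1],P[...,2]
for q in("jar_indigo","jar_crimson","jar_green","jar_amber","jar_violet","knife","knife_tip","rest"):
    o=[]
    for r in spot_point(q,"top")[:1]:
        p=w("top",r["point"]);o=[round(r["conf"],2),p.round(3)]
        if q[0]=="j":
            m=(np.hypot(x-p[0],y-p[1])<.035)&(abs(z-.066)<.012+.005*(p[1]<0))
            if m.sum()>30:o.append((cv2.minEnclosingCircle((P[m][:,:2]*1000).astype(np.float32)),np.median(z[m]).round(3)))
    print(q,*o)
E
python3 jars.py
```

```text
t 25.3 p [0.47   0.2059 0.1082] jaw 85.5 toolz [ 0.003  0.001 -1.   ] op 0.0606 F [0.7 0.3 0.4] T [ 0.04 -0.03  0.03] q [ 0.31 -0.05  1.83  0.    1.36 -1.18]
jar_indigo
jar_crimson 0.73 [0.623 0.237 0.   ] (((623.321044921875, 230.89761352539062), 20.79686737060547), np.float64(0.063))
jar_green 0.45 [ 0.436  0.229 -0.002] (((432.72100830078125, 239.5867462158203), 16.831281661987305), np.float64(0.063))
jar_amber
jar_violet
knife 0.72 [0.422 0.339 0.001]
knife_tip 0.82 [0.629 0.105 0.036]
rest 0.74 [0.481 0.079 0.   ]
```

>>> {"fn": "apply_moves", "kwargs": {"commands": [-2,1.3,0,0,0,-0.02,7,-1.4,1.2,0,0,0,0,7,0,0,-2,0,0,0,7,0,0,0,0,0,0,7]}}

```text
t: 26.25
tool_pos: [0.4359, 0.2274, 0.0868]
orientation: [0.153, 3.136, 0.0]
force: [-0.1, -0.6, 0.7]
opening: 0.07
```

```bash
cat > wj.py <<'E'
import sys
from h import *
s,R=st()
m=camera_model("wrist");I,D=read_camera("wrist");cv2.imwrite("pics/wj.png",I)
J=sys.argv[1:] or ["indigo","crimson","green","amber","violet"]
P=wcloud(D,m);x,y,z=P[...,0],P[...,1],P[...,2]
for q in J:
    for r in spot_point("jar_"+q,"wrist")[:1]:
        p=w("wrist",r["point"],m);o=[round(r["conf"],2),p.round(3),"d",((p-s["tool_pos"])*100).round(2)]
        mk=(np.hypot(x-p[0],y-p[1])<.032)&(abs(z-p[2]-.064)<.006)
        if mk.sum()>30:
            (a,b),rr=cv2.minEnclosingCircle((P[mk][:,:2]*1000).astype(np.float32));o.append((np.round([a,b,rr],1),np.median(z[mk]).round(3)))
        print(q,*o)
E
python3 wj.py green amber
```

```text
t 26.25 p [0.4359 0.2274 0.0868] jaw 84.4 toolz [ 0.002  0.    -1.   ] op 0.07 F [-0.1 -0.6  0.7] T [-0.02  0.04 -0.01] q [ 0.38 -0.09  1.91 -0.    1.32 -1.1 ]
green 0.97 [0.437 0.234 0.001] d [ 0.09  0.69 -8.53] (array([434.5, 232.7,  20.9]), np.float64(0.065))
amber 0.57 [ 0.523  0.232 -0.001] d [ 8.69  0.42 -8.82] (array([522. , 229.3,  20.5]), np.float64(0.065))
```

>>> {"fn": "apply_moves", "kwargs": {"commands": [0,0.4,-1.5,0,0,0,7,0,0.1,-3,0,0,0,7,0,0,-2.3,0,0,0,7,0,0,-1,0,0,0,7,0,0,0,0,0,0,7]}}

```text
t: 27.02
tool_pos: [0.4393, 0.234, 0.009]
orientation: [0.155, 3.13, 0.006]
force: [-0.5, 0.2, 0.1]
opening: 0.07
```

```bash
python3 - <<'E'
from h import *
st()
E
```

```text
t 27.02 p [0.4393 0.234  0.009 ] jaw 84.3 toolz [ 0.008  0.003 -1.   ] op 0.07 F [-0.5  0.2  0.1] T [0.04 0.   0.02] q [ 0.39  0.02  1.96 -0.    1.16 -1.09]
```

>>> {"fn": "apply_moves", "kwargs": {"commands": [-0.4,-0.2,-0.7,-0.003,0.008,0,7,0,0,-0.6,0,0,0,7,0,0,0,0,0,0,3,0,0,0,0,0,0,3,0,0,0,0,0,0,3,0,0,0,0,0,0,3], "squeeze": 20}}

```text
t: 27.78
tool_pos: [0.4371, 0.2328, -0.0024]
orientation: [0.155, 3.134, 0.003]
force: [0.7, -0.3, -1.0]
opening: 0.0478
```

```bash
python3 - <<'E'
from h import *
st()
E
```

```text
t 27.77 p [ 0.4371  0.2328 -0.0024] jaw 84.3 toolz [ 0.004  0.002 -1.   ] op 0.0478 F [ 0.7 -0.3 -1. ] T [ 0.08 -0.01  0.02] q [ 0.39  0.04  1.96  0.    1.14 -1.09]
```

>>> {"fn": "apply_moves", "kwargs": {"commands": [0,0,2,0,0,0,3,0,0,5,0,0,0,3,0,-2,5,0,0,0,3,0,-5,2,0,0,0,3,0,-6,0,0,0,0,3,0,-6,0,0,0,0,3,0,-6,0,0,0,0,3,0,-5,0,0,0,0,3]}}

```text
t: 28.78
tool_pos: [0.4348, -0.0739, 0.1428]
orientation: [0.143, 3.131, -0.001]
force: [0.9, -0.5, -1.6]
opening: 0.0477
```

```bash
python3 - <<'E'
from h import *
st()
I,D=read_camera("top");cv2.imwrite("pics/top9.png",I);P=cloud("top",D);x,y,z=P[...,0],P[...,1],P[...,2]
a=np.array([-.1015,-.9949]);b=np.array([.9949,-.1015]);C=np.array([.5435,-.2])
Q=P[...,:2]-C;X,Y=Q@a,Q@b
fl=(z>.003)&(z<.02)&(abs(X)<.08)&(abs(Y)<.165);print("floor n",fl.sum())
w_=(abs(z-.0845)<.006)&(abs(X)<.09)&(abs(Y)<.17)
pts=(P[w_][:,:2]*1000).astype(np.float32);print(w_.sum(),cv2.minAreaRect(pts),np.median(z[w_]))
# front wall line fit: rim points near X=-69 -> outer/inner
f=w_&(X<-.055)&(abs(Y)<.14);print("front rim X",np.percentile(X[f],[2,50,98]).round(4),np.polyfit(Y[f],X[f],1))
for s in(-1,1):
    f=w_&(Y*s>.14)&(abs(X)<.05);print("end rim Y",f.sum(),np.percentile(Y[f],[2,50,98]).round(4) if f.sum() else 0)
dv=(z>.028)&(z<.042)&(abs(X)<.06)&(abs(Y)<.145);h,e=np.histogram(Y[dv],bins=np.arange(-.15,.151,.004));print([(round(e[i]+.002,3),h[i]) for i in range(len(h)) if h[i]>4])
s=read_state();q=(s["tool_pos"][:2]-C);print("tool own",q@a,q@b)
E
```

```text
t 28.77 p [ 0.4348 -0.0739  0.1428] jaw 84.8 toolz [ 0.007 -0.001 -1.   ] op 0.0477 F [ 0.9 -0.5 -1.6] T [ 0.   -0.08 -0.01] q [-0.29 -0.3   1.98  0.    1.45 -1.77]
floor n 1439
736 ((543.635986328125, -200.39356994628906), (149.6338653564453, 313.0350341796875), 84.35596466064453) 0.08444519361489206
front rim X [-0.0747 -0.0709 -0.0666] [-0.00155959 -0.07076346]
end rim Y 42 [-0.1564 -0.1524 -0.1488]
end rim Y 104 [0.1469 0.1506 0.156 ]
[(np.float64(0.028), np.int64(43)), (np.float64(0.032), np.int64(20)), (np.float64(0.088), np.int64(47)), (np.float64(0.092), np.int64(22))]
tool own -0.10904813572012896 -0.12060181498168629
```

View pics/top9.png

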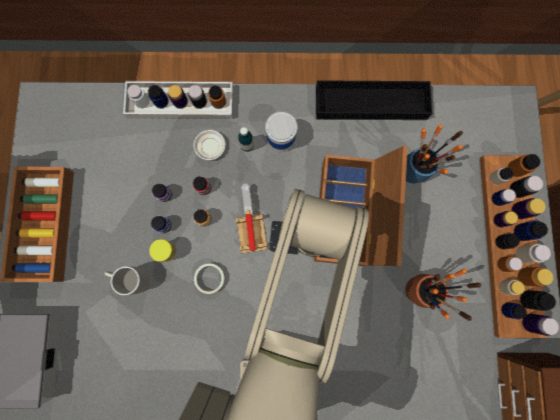

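>>> {"fn": "apply_moves", "kwargs": {"commands": [-0.2,-3,0,0,0.007,-0.01,3,-0.2,-3.5,0,0,0,0,3,-0.2,-2.5,0,0,0,0,3,0,-0.5,0,0,0,0,3,0,0,-2,0,0,0,3,0,0,0,0,0,0,3]}}

```text
t: 29.58
tool_pos: [0.4276, -0.1775, 0.1224]
orientation: [-0.171, -3.136, 0.006]
force: [-0.5, 0.2, -1.8]
opening: 0.0477
```

```bash
cat > bx.py <<'E'
from h import *
s,R=st()
C=np.array([.5437,-.199]);a=np.array([-.1015,-.9949]);b=np.array([.9949,-.1015])
q=s["tool_pos"][:2]-C;print("own x,y mm",(1000*q@a).round(1),(1000*q@b).round(1))
E
python3 bx.py
```

```text
t 29.57 p [ 0.4276 -0.1775  0.1224] jaw 83.8 toolz [-0.001 -0.004 -1.   ] op 0.0477 F [-0.5  0.2 -1.8] T [ 0.05 -0.02 -0.03] q [-0.5  -0.21  1.95 -0.    1.4  -1.96]
own x,y mm -9.6 -117.7
```

>>> {"fn": "apply_moves", "kwargs": {"commands": [-0.1,0.75,-2,0.004,0,0.007,3,0,0,-3.5,0,0,0,3,0,0,-1.5,0,0,0,3,0,0,0,0,0,0,3]}}

```text
t: 30.08
tool_pos: [0.4273, -0.1669, 0.0505]
orientation: [0.154, 3.137, 0.002]
force: [0.5, 0.1, -0.7]
opening: 0.0478
```

```bash
python3 bx.py
```

```text
t 30.07 p [ 0.4273 -0.1669  0.0505] jaw 84.4 toolz [ 0.001  0.001 -1.   ] op 0.0478 F [ 0.5  0.1 -0.7] T [-0.03 -0.08 -0.  ] q [-0.49 -0.14  2.03  0.    1.26 -1.96]
own x,y mm -20.1 -119.1
```

>>> {"fn": "apply_moves", "kwargs": {"commands": [0,-0.3,-1.5,0,0,0,3,0,-0.1,-1.5,0,0,0,3,0,0,-0.7,0,0,0,3,0,0,0,0,0,0,3]}}

```text
t: 30.58
tool_pos: [0.4287, -0.1718, 0.0128]
orientation: [0.154, 3.135, -0.0]
force: [0.2, -0.5, -0.6]
opening: 0.0474
```

```bash
python3 bx.py
```

```text
t 30.57 p [ 0.4287 -0.1718  0.0128] jaw 84.4 toolz [ 0.003 -0.    -1.   ] op 0.0474 F [ 0.2 -0.5 -0.6] T [ 0.06 -0.    0.06] q [-0.49 -0.08  2.05  0.    1.17 -1.97]
own x,y mm -15.4 -117.2
```

>>> {"fn": "apply_moves", "kwargs": {"commands": [-0.1,0,-0.45,0,0,0,3,0,0,0,0,0,0,3,0,0,0,0,0,0,5.8,0,0,0,0,0,0,5.8,0,0,1,0,0,0,5.8,0,0,4,0,0,0,5.8,0,0,5,0,0,0,5.8,0,0,2,0,0,0,5.8]}}

```text
t: 31.58
tool_pos: [0.4273, -0.1717, 0.1338]
orientation: [0.154, 3.134, -0.001]
force: [-0.2, -0.7, 0.1]
opening: 0.0583
```

>>> {"fn": "apply_moves", "kwargs": {"commands": [1,4,0,0,0,0,7,1.3,6,0,0,0,0,7,1.3,6,0,0,0,0,7,1.3,6,0,0,0,0,7,1.3,6,0,0,0,0,7,1.3,6,-1,0,0,0,7,1.3,5,-1,0,0,0,7,0.3,1,0,0,0,0,7]}}

```text
t: 32.58
tool_pos: [0.5238, 0.2368, 0.1271]
orientation: [0.16, 3.114, -0.003]
force: [-0.3, -0.6, 0.1]
opening: 0.0702
```

```bash
python3 wj.py amber indigo; python3 - <<'E'
from h import *
print([ (round(r["conf"],2),w("top",r["point"]).round(3)) for q in [read_camera("top")] for r in spot_point("jar_green","top")[:2]])
E
```

```text
t 32.58 p [0.5238 0.2368 0.1271] jaw 84.1 toolz [ 0.023 -0.003 -1.   ] op 0.0702 F [-0.3 -0.6  0.1] T [-0.01 -0.01 -0.01] q [ 0.34  0.08  1.66 -0.01  1.38 -1.12]
indigo 0.79 [0.5   0.349 0.002] d [ -2.38  11.17 -12.53] (array([501.5, 352. ,  20.6]), np.float64(0.065))
[(0.48, array([ 0.427, -0.172,  0.01 ]))]
```

>>> {"fn": "apply_moves", "kwargs": {"commands": [-0.15,-0.5,-1.5,0.003,0.023,0,7,-0.1,-0.1,-3.5,0,0,0,7,-0.1,0,-3.5,0,0,0,7,0,0,-2,0,0,0,7,0,0,0,0,0,0,7]}}

```text
t: 33.45
tool_pos: [0.5202, 0.2186, 0.0183]
orientation: [-0.182, -3.134, 0.002]
force: [-1.0, 0.5, 0.6]
opening: 0.0699
```

```bash
python3 wj.py amber
```

```text
t 33.45 p [0.5202 0.2186 0.0183] jaw 83.4 toolz [-0.003 -0.001 -1.   ] op 0.0699 F [-1.   0.5  0.6] T [ 0.07 -0.01 -0.01] q [ 0.31  0.19  1.75  0.    1.2  -1.15]
amber 0.93 [0.524 0.231 0.   ] d [ 0.4   1.26 -1.82] (array([521.4, 235.2,  27.3]), np.float64(0.065))
```

>>> {"fn": "apply_moves", "kwargs": {"commands": [0.2,0.6,0,0,0,0.013,7,0,0.4,0,0,0,0,7,0,0,0,0,0,0,7]}}

```text
t: 33.92
tool_pos: [0.5265, 0.2305, 0.024]
orientation: [0.16, 3.132, 0.003]
force: [1.0, -0.3, 0.7]
opening: 0.0698
```

```bash
python3 wj.py amber
```

```text
t 33.92 p [0.5265 0.2305 0.024 ] jaw 84.2 toolz [ 0.006  0.002 -1.   ] op 0.0698 F [ 1.  -0.3  0.7] T [0.05 0.04 0.05] q [ 0.32  0.2   1.73 -0.    1.21 -1.15]
amber 0.58 [ 0.52   0.232 -0.004] d [-0.66  0.18 -2.75] (array([522.2, 228.8,  20.5]), np.float64(0.065))
```

>>> {"fn": "apply_moves", "kwargs": {"commands": [-0.4,0,-1.2,-0.002,0.006,0,7,0,0,-1.2,0,0,0,7,0,0,-0.1,0,0,0,7,0,0,0,0,0,0,3,0,0,0,0,0,0,3,0,0,0,0,0,0,3,0,0,0,0,0,0,3]}}

```text
t: 34.9
tool_pos: [0.5211, 0.2298, -0.0038]
orientation: [-0.16, -3.135, 0.002]
force: [-0.6, 0.1, -1.5]
opening: 0.0479
```

```bash
python3 bx.py
```

```text
t 34.9 p [ 0.5211  0.2298 -0.0038] jaw 84.1 toolz [-0.003 -0.001 -1.   ] op 0.0479 F [-0.6  0.1 -1.5] T [ 0.06 -0.05 -0.02] q [ 0.33  0.23  1.75 -0.    1.16 -1.14]
own x,y mm -424.3 -66.0
```

>>> {"fn": "apply_moves", "kwargs": {"commands": [0,0,2,0,0,0,3,0,0,5,0,0,0,3,0,-2,5,0,0,0,3,-0.5,-5,1,0,0,0,3,-0.5,-6,0,0,0,0,3,-0.5,-6,0,0,0,0,3,-0.5,-6,0,0,0,0,3,-0.5,-6,0,0,0,0,3]}}

```text
t: 35.9
tool_pos: [0.4967, -0.0854, 0.1433]
orientation: [0.147, 3.127, -0.003]
force: [0.5, -0.3, -1.8]
opening: 0.0477
```

>>> {"fn": "apply_moves", "kwargs": {"commands": [-0.3,-5,0,0,0,0,3,-0.2,-2,0,0,0,0,3,0,-1,0,0,0,0,3,0,0,0,0,0,0,3]}}

```text
t: 36.4
tool_pos: [0.4916, -0.1725, 0.1496]
orientation: [0.156, 3.12, -0.008]
force: [-0.3, 0.0, -1.9]
opening: 0.0477
```

```bash
python3 bx.py
```

```text
t 36.4 p [ 0.4916 -0.1725  0.1496] jaw 84.3 toolz [ 0.017 -0.006 -1.   ] op 0.0477 F [-0.3  0.  -1.9] T [0.06 0.05 0.05] q [-0.44 -0.08  1.78  0.    1.42 -1.91]
own x,y mm -21.1 -54.5
```

>>> {"fn": "apply_moves", "kwargs": {"commands": [-0.6,-0.4,0,0.006,0.017,0,3,0,0,-2.5,0,0,0,3,0,0,-4,0,0,0,3,0,0,-2,0,0,0,3,0,0,-0.5,0,0,0,3,0,0,0,0,0,0,3]}}

```text
t: 37.15
tool_pos: [0.4861, -0.1718, 0.0594]
orientation: [-0.144, -3.137, -0.002]
force: [0.8, 0.8, -0.7]
opening: 0.0474
```

```bash
python3 bx.py
```

```text
t 37.15 p [ 0.4861 -0.1718  0.0594] jaw 84.7 toolz [-0.002  0.001 -1.   ] op 0.0474 F [ 0.8  0.8 -0.7] T [0.02 0.03 0.06] q [-0.44  0.01  1.86  0.    1.27 -1.92]
own x,y mm -21.2 -60.0
```

>>> {"fn": "apply_moves", "kwargs": {"commands": [0,-0.4,-1.5,0,-0.002,-0.008,3,0,0,-2,0,0,0,3,0,0,-1,0,0,0,3,0,0,-0.3,0,0,0,3,0,0,0,0,0,0,3]}}

```text
t: 37.78
tool_pos: [0.4886, -0.1777, 0.0143]
orientation: [0.158, 3.132, -0.001]
force: [-2.7, 1.8, 1.9]
opening: 0.0473
```

```bash
python3 bx.py
```

```text
t 37.77 p [ 0.4886 -0.1777  0.0143] jaw 84.2 toolz [ 0.005 -0.001 -1.   ] op 0.0473 F [-2.7  1.8  1.9] T [0.49 0.26 0.05] q [-0.45  0.07  1.89  0.    1.17 -1.92]
own x,y mm -15.6 -57.0
```

>>> {"fn": "apply_moves", "kwargs": {"commands": [-0.3,0.05,0,0,0.005,0,3,0,0,-0.4,0,0,0,3,0,0,-0.2,0,0,0,3,0,0,0,0,0,0,3]}}

```text
t: 38.28
tool_pos: [0.4865, -0.1781, 0.0082]
orientation: [0.159, 3.135, -0.004]
force: [0.5, -0.0, -1.1]
opening: 0.0476
```

```bash
python3 bx.py
```

```text
t 38.27 p [ 0.4865 -0.1781  0.0082] jaw 84.2 toolz [ 0.002 -0.002 -1.   ] op 0.0476 F [ 0.5 -0.  -1.1] T [ 0.03 -0.01  0.03] q [-0.45  0.08  1.89 -0.    1.16 -1.92]
own x,y mm -15.0 -59.1
```

>>> {"fn": "apply_moves", "kwargs": {"commands": [0,0,-0.15,0,0,0,3,0,0,0,0,0,0,5.8,0,0,0,0,0,0,5.8,0,0,1,0,0,0,5.8,0,0,4,0,0,0,5.8,0,0,5,0,0,0,5.8,0,0,2,0,0,0,5.8,1,4,0,0,0,0,7]}}

```text
t: 39.28
tool_pos: [0.4965, -0.1394, 0.1343]
orientation: [0.164, 3.132, -0.006]
force: [1.6, 0.0, -0.4]
opening: 0.064
```

>>> {"fn": "apply_moves", "kwargs": {"commands": [2,5.5,0,0,0,0,7,2,5.5,0,0,0,0,7,2,5.5,0,0,0,0,7,2,5.5,0,0,0,0,7,2,5.5,0,0,0,0,7,1.5,5,0,0,0,0,7,0.7,3,0,0,0,0,7,0,0,0,0,0,0,7]}}

```text
t: 40.28
tool_pos: [0.6238, 0.2295, 0.1445]
orientation: [0.163, 3.119, -0.005]
force: [-0.5, -0.3, -0.7]
opening: 0.0698
```

```bash
python3 wj.py crimson violet;  python3 - <<'E'
from h import *
read_camera("top")
print([ (round(r["conf"],2),w("top",r["point"]).round(3)) for q in("jar_amber","jar_green") for r in spot_point(q,"top")[:1]])
E
```

```text
t 40.27 p [0.6238 0.2295 0.1445] jaw 84.0 toolz [ 0.018 -0.004 -1.   ] op 0.0698 F [-0.5 -0.3 -0.7] T [ 0.03 -0.04  0.01] q [ 0.28  0.31  1.37 -0.01  1.45 -1.18]
crimson 0.55 [ 0.62   0.232 -0.003] d [ -0.38   0.22 -14.76] (array([621.9, 234.5,  20.5]), np.float64(0.065))
violet 0.64 [0.601 0.352 0.001] d [ -2.31  12.26 -14.39] (array([599.2, 355.5,  20.8]), np.float64(0.065))
[(0.62, array([ 0.488, -0.179,  0.016])), (0.61, array([ 0.428, -0.177,  0.011]))]
```

>>> {"fn": "apply_moves", "kwargs": {"commands": [-0.2,0.4,-1.5,0.004,0.018,0.003,7,0,0,-3.5,0,0,0,7,0,0,-4,0,0,0,7,0,0,-2,0,0,0,7,0,0,0,0,0,0,7]}}

```text
t: 41.2
tool_pos: [0.6207, 0.2268, 0.029]
orientation: [-0.172, -3.132, 0.001]
force: [-0.2, 0.3, 0.4]
opening: 0.0701
```

```bash
python3 wj.py crimson
```

```text
t 41.2 p [0.6207 0.2268 0.029 ] jaw 83.7 toolz [-0.005 -0.001 -1.   ] op 0.0701 F [-0.2  0.3  0.4] T [ 0.01 -0.07  0.01] q [ 0.27  0.42  1.45  0.    1.27 -1.19]
crimson 0.74 [ 0.621  0.23  -0.   ] d [ 0.08  0.32 -2.95] (array([621.7, 238.5,  23.6]), np.float64(0.065))
```

>>> {"fn": "apply_moves", "kwargs": {"commands": [0,0.5,0,0,-0.005,0.008,7,0,0.1,-1.3,0,0,0,7,0,0,-1.5,0,0,0,7,0,0,-0.3,0,0,0,7,0,0,0,0,0,0,7]}}

```text
t: 41.92
tool_pos: [0.6251, 0.235, 0.0028]
orientation: [0.158, 3.127, 0.005]
force: [0.6, 0.8, -0.1]
opening: 0.0702
```

```bash
python3 bx.py
```

```text
t 41.92 p [0.6251 0.235  0.0028] jaw 84.2 toolz [ 0.011  0.002 -1.   ] op 0.0702 F [ 0.6  0.8 -0.1] T [ 0.01  0.02 -0.01] q [ 0.28  0.45  1.46 -0.    1.22 -1.19]
own x,y mm -440.0 36.9
```

>>> {"fn": "apply_moves", "kwargs": {"commands": [-0.3,0,-0.5,-0.002,0.011,0,7,0,0,0,0,0,0,3,0,0,0,0,0,0,3,0,0,0,0,0,0,3,0,0,0,0,0,0,3]}}

```text
t: 42.55
tool_pos: [0.6223, 0.235, -0.002]
orientation: [-0.158, -3.137, -0.001]
force: [-0.3, 0.4, -1.3]
opening: 0.0477
```

```bash
python3 bx.py
```

```text
t 42.55 p [ 0.6223  0.235  -0.002 ] jaw 84.2 toolz [-0.001  0.    -1.   ] op 0.0477 F [-0.3  0.4 -1.3] T [ 0.01 -0.03  0.01] q [ 0.28  0.46  1.46  0.    1.22 -1.19]
own x,y mm -439.7 34.1
```

>>> {"fn": "apply_moves", "kwargs": {"commands": [0,0,2,0,0,0,3,0,0,5,0,0,0,3,0,-2,5,0,0,0,3,0.5,-5,1,0,0,0,3,0.5,-6,0,0,0,0,3,0.5,-6,0,0,0,0,3,0.5,-6,0,0,0,0,3,0.5,-6,0,0,0,0,3]}}

```text
t: 43.55
tool_pos: [0.6487, -0.0791, 0.1461]
orientation: [0.144, 3.126, 0.001]
force: [1.0, 0.2, -1.6]
opening: 0.0479
```

>>> {"fn": "apply_moves", "kwargs": {"commands": [0.5,-5.5,0,0,0,0,3,0.5,-3.5,0,0,0,0,3,0.3,-1,0,0,0,0,3,0,0,0,0,0,0,3]}}

```text
t: 44.05
tool_pos: [0.6624, -0.1876, 0.1531]
orientation: [0.153, 3.119, -0.003]
force: [0.1, -0.4, -1.1]
opening: 0.0477
```

```bash
python3 bx.py
```

```text
t 44.05 p [ 0.6624 -0.1876  0.1531] jaw 84.4 toolz [ 0.019 -0.003 -1.   ] op 0.0477 F [ 0.1 -0.4 -1.1] T [ 0.07  0.01 -0.02] q [-0.35  0.37  1.28  0.    1.47 -1.83]
own x,y mm -23.4 117.0
```

>>> {"fn": "apply_moves", "kwargs": {"commands": [0.2,-0.6,0,0.003,0.018,-0.003,3,0,0,-2.5,0,0,0,3,0,0,-4,0,0,0,3,0,0,-2.5,0,0,0,3,0,0,-0.5,0,0,0,3,0,0,0,0,0,0,3]}}

```text
t: 44.8
tool_pos: [0.667, -0.183, 0.0611]
orientation: [0.143, 3.134, 0.003]
force: [-1.3, 0.1, -1.3]
opening: 0.0477
```

```bash
python3 bx.py
```

```text
t 44.8 p [ 0.667  -0.183   0.0611] jaw 84.8 toolz [ 0.005  0.001 -1.   ] op 0.0477 F [-1.3  0.1 -1.3] T [ 0.01 -0.02 -0.02] q [-0.34  0.46  1.34  0.    1.34 -1.82]
own x,y mm -28.4 121.0
```

>>> {"fn": "apply_moves", "kwargs": {"commands": [-0.2,-1.1,0,-0.001,0.005,-0.008,3,0,0,0,0,0,0,3]}}

```text
t: 45.05
tool_pos: [0.6666, -0.1947, 0.0643]
orientation: [0.155, 3.135, -0.002]
force: [0.7, -0.9, -1.4]
opening: 0.0476
```

```bash
python3 bx.py
```

```text
t 45.05 p [ 0.6666 -0.1947  0.0643] jaw 84.3 toolz [ 0.003 -0.001 -1.   ] op 0.0476 F [ 0.7 -0.9 -1.4] T [0.03 0.01 0.01] q [-0.36  0.46  1.33  0.    1.35 -1.83]
own x,y mm -16.7 121.8
```

>>> {"fn": "apply_moves", "kwargs": {"commands": [-0.2,0,-1.5,0,0.003,0,3,-0.1,0,-2.3,0,0,0,3,0,0,-1,0,0,0,3,0,0,0,0,0,0,3]}}

```text
t: 45.55
tool_pos: [0.6638, -0.1956, 0.015]
orientation: [0.157, 3.136, -0.003]
force: [0.6, -0.0, -1.5]
opening: 0.0475
```

```bash
python3 bx.py
```

```text
t 45.55 p [ 0.6638 -0.1956  0.015 ] jaw 84.3 toolz [ 0.002 -0.002 -1.   ] op 0.0475 F [ 0.6 -0.  -1.5] T [ 0.05  0.04 -0.  ] q [-0.36  0.51  1.37 -0.    1.27 -1.83]
own x,y mm -15.5 119.2
```

>>> {"fn": "apply_moves", "kwargs": {"commands": [0,0,-0.5,0,0,0,3,0,0,-0.15,0,0,0,3,0,0,0,0,0,0,5.8,0,0,0,0,0,0,5.8,0,0,1,0,0,0,5.8,0,0,4,0,0,0,5.8,0,0,5,0,0,0,5.8,0,0,2,0,0,0,5.8]}}

```text
t: 46.55
tool_pos: [0.6642, -0.1957, 0.1343]
orientation: [0.157, 3.134, -0.003]
force: [0.9, 0.2, 1.1]
opening: 0.0577
```

>>> {"fn": "apply_moves", "kwargs": {"commands": [-0.6,4,0,0,0,0,7,-0.7,6,0,0,0,0,7,-0.7,6,0,0,0,0,7,-0.7,6,0,0,0,0,7,-0.7,6,0,0,0,0,7,-0.7,6,0,0,0,0,7,-0.7,6,0,0,0,0,7,-0.7,6,0,0,0,0,7]}}

```text
t: 47.55
tool_pos: [0.6068, 0.2714, 0.1359]
orientation: [0.171, 3.129, -0.007]
force: [0.9, 0.2, -0.4]
opening: 0.0699
```

>>> {"fn": "apply_moves", "kwargs": {"commands": [-0.4,5,0,0,0,0,7,0,2,-1,0,0,0,7,0,0,-1,0,0,0,7,0,0,0,0,0,0,7]}}

```text
t: 48.05
tool_pos: [0.6001, 0.3458, 0.1122]
orientation: [0.163, 3.132, -0.01]
force: [-0.1, -0.5, -0.8]
opening: 0.0701
```

```bash
python3 wj.py violet indigo;  python3 - <<'E'
from h import *
read_camera("top")
print([ (round(r["conf"],2),w("top",r["point"]).round(3)) for q in("jar_amber","jar_green","jar_crimson") for r in spot_point(q,"top")[:1]])
E
```

```text
t 48.05 p [0.6001 0.3458 0.1122] jaw 84.0 toolz [ 0.005 -0.007 -1.   ] op 0.0701 F [-0.1 -0.5 -0.8] T [ 0.02  0.   -0.03] q [ 0.45  0.42  1.29 -0.01  1.43 -1.01]
violet 0.85 [ 0.599  0.352 -0.001] d [ -0.09   0.63 -11.31] (array([599.4, 355.3,  20.5]), np.float64(0.065))
indigo 0.96 [0.501 0.35  0.004] d [ -9.88   0.38 -10.78] (array([501.5, 352.6,  20.5]), np.float64(0.065))
[(0.5, array([ 0.492, -0.178,  0.019])), (0.62, array([ 0.427, -0.174,  0.007])), (0.71, array([ 0.664, -0.193,  0.01 ]))]
```

>>> {"fn": "apply_moves", "kwargs": {"commands": [0,0.8,-1.5,0.007,0.005,0.003,7,0,0,-3.5,0,0,0,7,0,0,-2.5,0,0,0,7,0,0,-0.8,0,0,0,7,0,0,0,0,0,0,7]}}

```text
t: 49.02
tool_pos: [0.6013, 0.3562, 0.0281]
orientation: [0.159, 3.134, 0.008]
force: [-0.0, 0.2, 1.4]
opening: 0.0697
```

```bash
python3 wj.py violet
```

```text
t 49.02 p [0.6013 0.3562 0.0281] jaw 84.2 toolz [ 0.004  0.005 -1.   ] op 0.0697 F [-0.   0.2  1.4] T [ 0.02 -0.02 -0.02] q [ 0.46  0.51  1.34  0.    1.29 -1.01]
violet 0.83 [0.598 0.351 0.   ] d [-0.34 -0.48 -2.78] (array([597.5, 347.8,  28.4]), np.float64(0.065))
```

>>> {"fn": "apply_moves", "kwargs": {"commands": [-0.2,-0.1,-1.2,-0.005,0.004,0,7,0,0,-1.5,0,0,0,7,0,0,-0.4,0,0,0,7,0,0,0,0,0,0,3,0,0,0,0,0,0,3,0,0,0,0,0,0,3,0,0,0,0,0,0,3]}}

```text
t: 50.0
tool_pos: [0.6016, 0.3563, -0.0009]
orientation: [0.159, 3.133, 0.004]
force: [0.5, 0.1, -1.6]
opening: 0.0477
```

```bash
python3 bx.py
```

```text
t 50.0 p [ 0.6016  0.3563 -0.0009] jaw 84.2 toolz [ 0.005  0.002 -1.   ] op 0.0477 F [ 0.5  0.1 -1.6] T [0.01 0.03 0.01] q [ 0.46  0.54  1.35 -0.    1.25 -1.01]
own x,y mm -558.3 1.2
```

>>> {"fn": "apply_moves", "kwargs": {"commands": [0,0,2,0,0,0,3,0,0,5,0,0,0,3,0,-2,5,0,0,0,3,0,-5,1,0,0,0,3,0,-6,0,0,0,0,3,0,-6,0,0,0,0,3,0,-6,0,0,0,0,3,0,-6,0,0,0,0,3]}}

```text
t: 51.0
tool_pos: [0.6027, 0.0425, 0.1472]
orientation: [0.146, 3.119, 0.008]
force: [1.6, -0.5, -1.1]
opening: 0.0479
```

>>> {"fn": "apply_moves", "kwargs": {"commands": [0,-6,0,0,0,0,3,0,-6,0,0,0,0,3,0,-5,0,0,0,0,3,0.1,-3.3,0,0,0,0,3,0.1,-1,0,0,0,0,3,0,0,0,0,0,0,3]}}

```text
t: 51.75
tool_pos: [0.6057, -0.1828, 0.1589]
orientation: [0.155, 3.106, 0.003]
force: [-0.1, 0.2, -0.9]
opening: 0.0476
```

```bash
python3 bx.py
```

```text
t 51.75 p [ 0.6057 -0.1828  0.1589] jaw 84.3 toolz [ 0.031  0.    -1.   ] op 0.0476 F [-0.1  0.2 -0.9] T [ 0.07 -0.01 -0.02] q [-0.38  0.2   1.47  0.01  1.44 -1.85]
own x,y mm -22.5 60.0
```

>>> {"fn": "apply_moves", "kwargs": {"commands": [0,-0.6,0,0,0.03,0,3,0,0,-2.5,0,0,0,3,0,0,-4,0,0,0,3,0,0,-2.4,0,0,0,3,0,-0.5,0,0,0,0,3,0,-0.2,0,0,0,0,3,0,0,0,0,0,0,3]}}

```text
t: 52.62
tool_pos: [0.6097, -0.1871, 0.0748]
orientation: [0.141, 3.131, 0.0]
force: [-0.1, -0.2, -1.0]
opening: 0.048
```

```bash
python3 bx.py
```

```text
t 52.62 p [ 0.6097 -0.1871  0.0748] jaw 84.8 toolz [ 0.008 -0.    -1.   ] op 0.048 F [-0.1 -0.2 -1. ] T [-0.    0.02  0.02] q [-0.38  0.3   1.51  0.    1.32 -1.86]
own x,y mm -18.5 64.5
```

>>> {"fn": "apply_moves", "kwargs": {"commands": [-0.4,-0.15,-1,0,0.008,-0.008,3,-0.1,0,-2,0,0,0,3,0,0,-0.4,0,0,0,3,0,0,0,0,0,0,3]}}

```text
t: 53.12
tool_pos: [0.605, -0.1891, 0.0398]
orientation: [0.155, 3.137, -0.001]
force: [0.2, 0.5, -0.8]
opening: 0.0477
```

```bash
python3 bx.py
```

```text
t 53.12 p [ 0.605  -0.1891  0.0398] jaw 84.3 toolz [ 0.001 -0.001 -1.   ] op 0.0477 F [ 0.2  0.5 -0.8] T [ 0.02 -0.    0.03] q [-0.38  0.33  1.54 -0.    1.27 -1.86]
own x,y mm -16.1 60.0
```

>>> {"fn": "apply_moves", "kwargs": {"commands": [0.05,0,-1.2,0,0,0,3,0,0,-1.2,0,0,0,3,0,0,-0.4,0,0,0,3,0,0,0,0,0,0,3]}}

```text
t: 53.62
tool_pos: [0.6053, -0.189, 0.0095]
orientation: [0.155, 3.137, -0.001]
force: [0.1, 0.4, -0.8]
opening: 0.0477
```

```bash
python3 bx.py
```

```text
t 53.62 p [ 0.6053 -0.189   0.0095] jaw 84.3 toolz [ 0.001 -0.001 -1.   ] op 0.0477 F [ 0.1  0.4 -0.8] T [ 0.02 -0.03  0.05] q [-0.38  0.37  1.55 -0.    1.22 -1.86]
own x,y mm -16.2 60.3
```

>>> {"fn": "apply_moves", "kwargs": {"commands": [0,0,0,0,0,0,5.8,0,0,0,0,0,0,5.8,0,0,1,0,0,0,5.8,0,0,4,0,0,0,5.8,0,0,5,0,0,0,5.8,0,0,2,0,0,0,5.8,-0.8,4,0,0,0,0,7,-1.2,6,0,0,0,0,7]}}

```text
t: 54.62
tool_pos: [0.588, -0.0916, 0.1418]
orientation: [0.164, 3.126, -0.006]
force: [0.8, 0.9, -0.4]
opening: 0.0687
```

>>> {"fn": "apply_moves", "kwargs": {"commands": [-1.2,6,0,0,0,0,7,-1.2,6,0,0,0,0,7,-1.2,6,0,0,0,0,7,-1.2,6,0,0,0,0,7,-1.2,6,0,0,0,0,7,-1.2,6,0,0,0,0,7,-1.0,5,0,0,0,0,7,-0.3,1.5,0,0,0,0,7]}}

```text
t: 55.62
tool_pos: [0.5021, 0.3475, 0.1549]
orientation: [0.161, 3.109, 0.002]
force: [0.3, -0.2, -0.2]
opening: 0.0699
```

>>> {"fn": "apply_moves", "kwargs": {"commands": [0,0,-0.5,0,0,0,7,0,0,0,0,0,0,7]}}

```text
t: 55.88
tool_pos: [0.5025, 0.347, 0.1505]
orientation: [0.159, 3.108, 0.002]
force: [-0.1, 0.0, -0.6]
opening: 0.07
```

```bash
python3 wj.py indigo;  python3 - <<'E'
from h import *
I,D=read_camera("top");cv2.imwrite("pics/top10.png",cv2.resize(I[140:290,120:420],None,fx=2.6,fy=2.6,interpolation=cv2.INTER_CUBIC))
print([ (q,round(r["conf"],2),w("top",r["point"]).round(3)) for q in("jar_amber","jar_green","jar_crimson","jar_violet","lid_edge") for r in spot_point(q,"top")[:1]])
E
```

```text
t 55.88 p [0.5025 0.347  0.1505] jaw 84.1 toolz [ 0.03 -0.   -1.  ] op 0.07 F [-0.1  0.  -0.6] T [ 0.08  0.04 -0.02] q [ 0.53  0.16  1.54 -0.02  1.42 -0.94]
indigo 0.87 [0.499 0.349 0.003] d [ -0.32   0.2  -14.8 ] (array([501.3, 352.3,  20.4]), np.float64(0.065))
[('jar_amber', 0.5, array([ 0.491, -0.178,  0.019])), ('jar_green', 0.74, array([ 0.426, -0.172,  0.007])), ('jar_crimson', 0.74, array([ 0.665, -0.197,  0.011])), ('jar_violet', 0.71, array([ 0.604, -0.191,  0.014])), ('lid_edge', 0.69, array([ 0.53 , -0.313,  0.225]))]
```

View pics/top10.png

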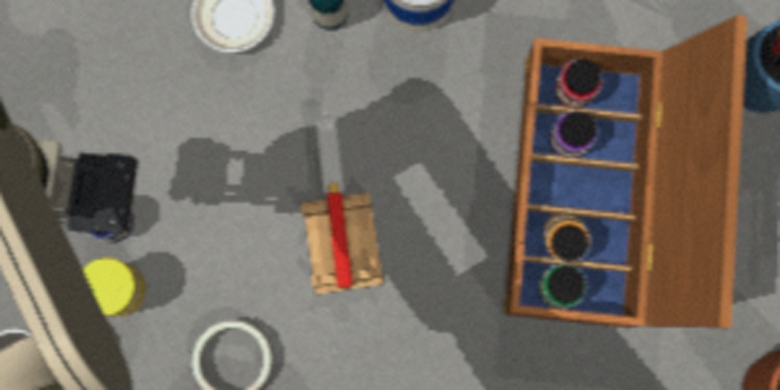

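Four jars are in the box, at px (580,82), (576,132), (570,240) and (565,287), with the knife on its rest. The amber cap looks offset, so I'll check the cap tilts.

```bash
cat > caps.py <<'E'
from h import *
I,D=read_camera("top");P=cloud("top",D);G=I.max(2)
C=np.array([.5437,-.199]);a=np.array([-.1015,-.9949]);b=np.array([.9949,-.1015])
Q=P[...,:2]-C;X,Y,Z=Q@a,Q@b,P[...,2]
for n,c in dict(green=-.12,amber=-.06,mid=0,violet=.06,crimson=.12).items():
    m=(abs(Y-c)<.03)&(abs(X)<.062)&(Z>.066)&(Z<.09)
    if m.sum()<40:print(n,m.sum());continue
    A=np.c_[X[m],Y[m],np.ones(m.sum())];k=np.linalg.lstsq(A,Z[m],rcond=None)[0]
    cc=cv2.minEnclosingCircle((np.c_[X[m],Y[m]]*1000).astype(np.float32))
    print(n,m.sum(),"slope",k[:2].round(3),"z",np.median(Z[m]).round(4),"circ",np.round([*cc[0],cc[1]],1))
E
python3 caps.py
```

```text
green 190 slope [ 0.031 -0.168] z 0.0734 circ [   3.2 -143.7   58.2]
amber 180 slope [-0.016 -0.004] z 0.076 circ [-14.1 -69.6  23.8]
mid 0
violet 148 slope [ 0.008 -0.003] z 0.073 circ [-14.5  59.   20.4]
crimson 252 slope [0.038 0.116] z 0.0743 circ [ -0.  147.5  61.9]
```

```bash
python3 - <<'E'
exec(open('caps.py').read().split("for n,c")[0])
for n,c in dict(green=-.12,amber=-.062,violet=.06,crimson=.12).items():
    for lo in (.068,.071,.074,.077,.08):
        m=(abs(Y-c)<.03)&(abs(X+.016)<.03)&(Z>=lo)&(Z<lo+.003);
        if m.sum():print(n,lo,m.sum(),X[m].mean().round(4),Y[m].mean().round(4))
    m=(abs(Y-c)<.022)&(abs(X+.016)<.022)&(Z>.066)&(Z<.085)&(G<70)
    A=np.c_[X[m],Y[m],np.ones(m.sum())];k=np.linalg.lstsq(A,Z[m],rcond=None)[0];print(n,m.sum(),k.round(3),np.median(Z[m]).round(4))
E
```

```text
green 0.068 29 -0.0149 -0.117
green 0.071 82 -0.0128 -0.118
green 0.074 46 -0.0135 -0.1192
green 0.077 3 -0.0175 -0.1268
green 0.08 4 0.0004 -0.1491
green 153 [ 0.023 -0.038  0.068] 0.0727
amber 0.068 21 -0.0131 -0.0664
amber 0.071 27 -0.017 -0.0761
amber 0.074 47 -0.0151 -0.0778
amber 0.077 40 -0.0114 -0.0704
amber 0.08 27 -0.015 -0.0648
amber 108 [0.018 0.33  0.102] 0.0777
violet 0.068 25 -0.0124 0.0559
violet 0.071 79 -0.0148 0.0586
violet 0.074 36 -0.0162 0.0597
violet 0.077 5 -0.0179 0.0525
violet 140 [-0.011  0.009  0.072] 0.073
crimson 0.068 27 -0.0114 0.1188
crimson 0.071 75 -0.0156 0.1236
crimson 0.074 51 -0.0133 0.1207
crimson 0.077 9 -0.0095 0.1409
crimson 0.08 9 -0.0212 0.1484
crimson 137 [0.01  0.007 0.072] 0.073
```

Amber is tilted about 0.3 rad, with its base caught on a divider. I'll place indigo first and then right amber.

>>> {"fn": "apply_moves", "kwargs": {"commands": [-0.1,0.5,-2,0,0.03,0,7,-0.1,0,-4,0,0,0,7,0,0,-4,0,0,0,7,0,0,-1.8,0,0,0,7,0,0,-0.3,0,0,0,7,0,0,0,0,0,0,7]}}

```text
t: 57.12
tool_pos: [0.5023, 0.3543, 0.0304]
orientation: [0.16, 3.134, 0.006]
force: [0.6, 0.6, 1.0]
opening: 0.0701
```

```bash
python3 wj.py indigo
```

```text
t 57.12 p [0.5023 0.3543 0.0304] jaw 84.2 toolz [ 0.004  0.003 -1.   ] op 0.0701 F [0.6 0.6 1. ] T [ 0.02 -0.01  0.03] q [ 0.53  0.29  1.61  0.    1.24 -0.94]
indigo 0.82 [0.498 0.351 0.002] d [-0.39 -0.36 -2.84] (array([499.7, 345.7,  27.3]), np.float64(0.065))
```

>>> {"fn": "apply_moves", "kwargs": {"commands": [-0.2,-0.1,-1.4,-0.003,0.004,0,7,-0.1,0,-1.5,0,0,0,7,0,0,-0.3,0,0,0,7,0,0,0,0,0,0,3,0,0,0,0,0,0,3,0,0,0,0,0,0,3,0,0,0,0,0,0,3]}}

```text
t: 58.1
tool_pos: [0.5008, 0.3543, -0.001]
orientation: [0.16, 3.134, 0.004]
force: [0.5, 0.4, -1.2]
opening: 0.0477
```

```bash
python3 bx.py
```

```text
t 58.1 p [ 0.5008  0.3543 -0.001 ] jaw 84.2 toolz [ 0.004  0.003 -1.   ] op 0.0477 F [ 0.5  0.4 -1.2] T [ 0.08  0.06 -0.01] q [ 0.53  0.33  1.63  0.    1.18 -0.94]
own x,y mm -546.1 -98.8
```

>>> {"fn": "apply_moves", "kwargs": {"commands": [0,0,2,0,0,0,3,0,0,5,0,0,0,3,0,-2,5,0,0,0,3,0.4,-5,1,0,0,0,3,0.4,-6,0,0,0,0,3,0.4,-6,0,0,0,0,3,0.4,-6,0,0,0,0,3,0.4,-6,0,0,0,0,3]}}

```text
t: 59.1
tool_pos: [0.5226, 0.0399, 0.147]
orientation: [0.146, 3.12, 0.009]
force: [0.7, -0.2, -0.7]
opening: 0.0478
```

>>> {"fn": "apply_moves", "kwargs": {"commands": [0.4,-6,0,0,0,0,3,0.4,-6,0,0,0,0,3,0.4,-5,0,0,0,0,3,0.4,-3,0,0,0.02,0,3,0,-0.9,0,0,0.01,0,3,0,0,0,0,0,0,3]}}

```text
t: 59.85
tool_pos: [0.5401, -0.1808, 0.1581]
orientation: [0.156, 3.138, 0.002]
force: [-0.1, -0.8, -1.5]
opening: 0.0475
```

```bash
python3 bx.py
```

```text
t 59.85 p [ 0.5401 -0.1808  0.1581] jaw 84.3 toolz [ 0.     0.001 -1.   ] op 0.0475 F [-0.1 -0.8 -1.5] T [ 0.07 -0.   -0.06] q [-0.41  0.07  1.62  0.    1.46 -1.89]
own x,y mm -17.7 -5.5
```

>>> {"fn": "apply_moves", "kwargs": {"commands": [0.5,-0.1,-1,0,0,0,3,0,-0.1,-3.5,0,0,0,3,0,-0.1,-4,0,0,0,3,0,-0.1,-2,0,0,0,3,0,0,-0.3,0,0,0,3,0,0,0,0,0,0,3]}}

```text
t: 60.6
tool_pos: [0.5463, -0.1769, 0.0466]
orientation: [0.143, 3.136, 0.004]
force: [0.2, -0.3, -0.3]
opening: 0.0477
```

```bash
python3 bx.py
```

```text
t 60.6 p [ 0.5463 -0.1769  0.0466] jaw 84.8 toolz [ 0.002  0.003 -1.   ] op 0.0477 F [ 0.2 -0.3 -0.3] T [ 0.08 -0.01 -0.02] q [-0.4   0.18  1.71  0.    1.25 -1.89]
own x,y mm -22.3 0.4
```

>>> {"fn": "apply_moves", "kwargs": {"commands": [-0.1,-0.5,-0.4,-0.003,0.002,-0.008,3,0,0,-0.5,0,0,0,3,0,0,0,0,0,0,3]}}

```text
t: 60.98
tool_pos: [0.5472, -0.1825, 0.0397]
orientation: [0.155, 3.134, -0.003]
force: [0.3, -0.3, -1.6]
opening: 0.0477
```

```bash
python3 bx.py
```

```text
t 60.98 p [ 0.5472 -0.1825  0.0397] jaw 84.3 toolz [ 0.004 -0.002 -1.   ] op 0.0477 F [ 0.3 -0.3 -1.6] T [0.01 0.01 0.01] q [-0.41  0.19  1.71 -0.    1.24 -1.88]
own x,y mm -16.8 1.8
```

>>> {"fn": "apply_moves", "kwargs": {"commands": [-0.15,0,-1.2,0,0.004,0,3,0,0,-1.2,0,0,0,3,0,0,-0.4,0,0,0,3,0,0,0,0,0,0,3]}}

```text
t: 61.48
tool_pos: [0.5463, -0.1836, 0.0136]
orientation: [0.156, 3.136, -0.006]
force: [-1.3, 0.8, 2.6]
opening: 0.0474
```

```bash
python3 bx.py
```

```text
t 61.48 p [ 0.5463 -0.1836  0.0136] jaw 84.3 toolz [ 0.001 -0.004 -1.   ] op 0.0474 F [-1.3  0.8  2.6] T [0.21 0.2  0.03] q [-0.41  0.22  1.73 -0.    1.19 -1.88]
own x,y mm -15.6 1.0
```

Light contact shows on the +x side, as it did with amber. I'll raise, shift 3 mm toward -x, and lower again.

>>> {"fn": "apply_moves", "kwargs": {"commands": [0,0,0.8,0,0,0,3,0,0,0.4,0,0,0,3,-0.3,0,0,0,0,0,3,0,0,0,0,0,0,3,0,0,-0.6,0,0,0,3,0,0,-0.5,0,0,0,3,0,0,0,0,0,0,3]}}

```text
t: 62.35
tool_pos: [0.5432, -0.1835, 0.014]
orientation: [0.156, 3.136, -0.006]
force: [-1.1, 0.3, -1.0]
opening: 0.0475
```

```bash
python3 bx.py; python3 - <<'E'
from h import *
m=camera_model("wrist");I,D=read_camera("wrist");cv2.imwrite("pics/wr11.png",I)
E
```

```text
t 62.35 p [ 0.5432 -0.1835  0.014 ] jaw 84.3 toolz [ 0.002 -0.004 -1.   ] op 0.0475 F [-1.1  0.3 -1. ] T [ 0.04 -0.04  0.01] q [-0.41  0.21  1.74 -0.    1.19 -1.88]
own x,y mm -15.4 -2.1
```

View pics/wr11.png

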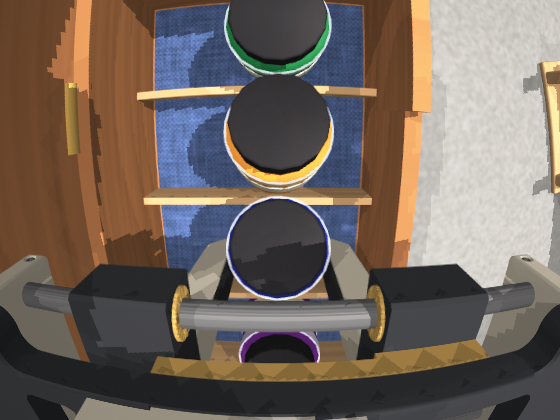

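The wrist view shows indigo (px 278,247) between the dividers at rows 200 and 295. Amber (278,120) leans back with its base on the divider. I'll lower indigo.

>>> {"fn": "apply_moves", "kwargs": {"commands": [0,0,-0.3,0,0,0,3,0,0,-0.2,0,0,0,3,0,0,0,0,0,0,3]}}

```text
t: 62.78
tool_pos: [0.5445, -0.184, 0.0098]
orientation: [0.156, 3.133, -0.007]
force: [0.4, 0.4, -1.1]
opening: 0.0476
```

```bash
python3 bx.py
```

```text
t 62.77 p [ 0.5445 -0.184   0.0098] jaw 84.3 toolz [ 0.004 -0.005 -1.   ] op 0.0476 F [ 0.4  0.4 -1.1] T [ 0.   -0.09 -0.02] q [-0.41  0.22  1.74 -0.    1.18 -1.88]
own x,y mm -15.0 -0.7
```

>>> {"fn": "apply_moves", "kwargs": {"commands": [0,0,0,0,0,0,5.8,0,0,0,0,0,0,5.8,0,0,1,0,0,0,5.8,0,0,4,0,0,0,5.8,0,0,3,0,0,0,5.8,-3,0.3,0.5,0,0,0,5.8,-3,0.3,0,0,0,0,5.8,0,0,0,0,0,0,5.8]}}

```text
t: 63.78
tool_pos: [0.4833, -0.1781, 0.1016]
orientation: [0.155, 3.131, -0.009]
force: [0.1, 0.4, -0.4]
opening: 0.0583
```

```bash
python3 bx.py; python3 - <<'E'
from h import *
m=camera_model("wrist");I,D=read_camera("wrist");P=wcloud(D,m);G=I.max(2)
C=np.array([.5437,-.199]);a=np.array([-.1015,-.9949]);b=np.array([.9949,-.1015])
Q=P[...,:2]-C;X,Y,Z=Q@a,Q@b,P[...,2]
for n,c in dict(green=-.118,amber=-.068,indigo=0,violet=.06).items():
    m=(abs(Y-c)<.025)&(abs(X+.015)<.025)&(Z>.062)&(Z<.09)&(G<75)
    if m.sum()<40:print(n,m.sum());continue
    A=np.c_[X[m],Y[m],np.ones(m.sum())];k=np.linalg.lstsq(A,Z[m],rcond=None)[0]
    cc=cv2.minEnclosingCircle((np.c_[X[m],Y[m]]*1000).astype(np.float32))
    print(n,m.sum(),"slope",k[:2].round(3),"z",np.median(Z[m]).round(4),"circ",np.round([*cc[0],cc[1]],1))
E
```

```text
t 63.77 p [ 0.4833 -0.1781  0.1016] jaw 84.3 toolz [ 0.006 -0.006 -1.   ] op 0.0583 F [ 0.1  0.4 -0.4] T [ 0.    0.01 -0.03] q [-0.45 -0.05  1.84 -0.    1.34 -1.92]
own x,y mm -14.7 -62.2
green 2756 slope [ 0.    -0.008] z 0.0749 circ [ -13.4 -116.4   23.7]
amber 2494 slope [0.009 0.337] z 0.0791 circ [-14.4 -75.7  19.8]
indigo 1524 slope [-0.021  0.329] z 0.0796 circ [-12.1 -14.4  21.4]
violet 1298 slope [0.006 0.066] z 0.0749 circ [-15.1  57.2  20.8]
```

Indigo stands tilted the same way as amber, each with its base edge on the divider. For each I'll grip, lift, rotate the tool about the jaw axis to right it, then re-seat using the wrist camera. Amber first.

>>> {"fn": "apply_moves", "kwargs": {"commands": [-0.1,0,-2,0.006,0.006,0,5.8,0,0,-4,0,0,0,5.8,0,0,-2.1,0,0,0,5.8,0,0,-0.4,0,0,0,5.8,0,0,0,0,0,0,5.8]}}

```text
t: 64.45
tool_pos: [0.4847, -0.1781, 0.011]
orientation: [-0.155, -3.137, -0.002]
force: [-0.7, -0.5, -0.1]
opening: 0.0582
```

```bash
python3 bx.py
```

```text
t 64.45 p [ 0.4847 -0.1781  0.011 ] jaw 84.4 toolz [-0.     0.001 -1.   ] op 0.0582 F [-0.7 -0.5 -0.1] T [0.03 0.06 0.03] q [-0.45  0.08  1.89  0.    1.17 -1.92]
own x,y mm -14.8 -60.9
```

>>> {"fn": "apply_moves", "kwargs": {"commands": [-0.3,0,0,0,0,0,5.8,0,0,0,0,0,0,3,0,0,0,0,0,0,3,0,0,0,0,0,0,3,0,0,2,0,0,0,3,0,0,3,0,0,0,3,0,0,0.5,0.016,0.16,0,3,0,0,0,0.016,0.16,0,3], "squeeze": 25}}

```text
t: 65.45
tool_pos: [0.4805, -0.1787, 0.0727]
orientation: [-0.143, -2.816, -0.021]
force: [0.7, -0.3, -1.2]
opening: 0.0474
```

```bash
cat > wc.py <<'E'
exec(open('bx.py').read())
m=camera_model("wrist");I,D=read_camera("wrist");cv2.imwrite("pics/wc.png",I);P=wcloud(D,m);G=I.max(2)
Q=P[...,:2]-C;X,Y,Z=Q@a,Q@b,P[...,2]
import sys
zc,yc=float(sys.argv[1]),float(sys.argv[2])
k=(abs(Y-yc)<.03)&(abs(X+.015)<.026)&(abs(Z-zc)<.015)&(G<75)
A=np.c_[X[k],Y[k],np.ones(k.sum())];c=np.linalg.lstsq(A,Z[k],rcond=None)[0]
cc=cv2.minEnclosingCircle((np.c_[X[k],Y[k]]*1000).astype(np.float32))
print("held cap",k.sum(),"slope",c[:2].round(3),"z",np.median(Z[k]).round(4),"circ",np.round([*cc[0],cc[1]],1))
d=(Z>.021)&(Z<.04)&(abs(X)<.06)&(abs(X+.015)>.03)&(abs(Y)<.14)
h,e=np.histogram(Y[d],bins=np.arange(-.14,.141,.002));print("div",[(round(e[i]+.001,3),int(h[i])) for i in range(len(h)) if h[i]>25],"zmax",np.percentile(Z[d],95).round(3) if d.sum() else 0)
E
python3 wc.py .13 -.06
```

```text
t 65.45 p [ 0.4805 -0.1787  0.0727] jaw 84.2 toolz [-0.315  0.03  -0.948] op 0.0474 F [ 0.7 -0.3 -1.2] T [-0.   -0.3   0.03] q [-0.38  0.33  1.52 -0.09  1.6  -1.84]
own x,y mm -13.8 -64.9
held cap 6633 slope [ 0.016 -0.059] z 0.1399 circ [-13.2 -50.   26.7]
div [(np.float64(-0.093), 75), (np.float64(-0.091), 231), (np.float64(-0.089), 152), (np.float64(0.027), 383), (np.float64(0.029), 112), (np.float64(0.031), 52)] zmax 0.037
```

>>> {"fn": "apply_moves", "kwargs": {"commands": [0,0,0,-0.005,-0.05,0,3,0,0,0,0,0,0,3]}}

```text
t: 65.75
tool_pos: [0.4803, -0.1775, 0.0658]
orientation: [-0.141, -2.848, -0.023]
force: [-2.6, 0.3, 2.5]
opening: 0.0475
```

```bash
cat >> wc.py <<'E'
mz=np.median(Z[k])
for _ in range(3):
    k=k&(abs(Z-(X*c[0]+Y*c[1]+c[2]))<.003);A=np.c_[X[k],Y[k],np.ones(k.sum())];c=np.linalg.lstsq(A,Z[k],rcond=None)[0]
M=np.zeros(k.shape,np.uint8);M[k]=255
M=cv2.morphologyEx(M,cv2.MORPH_OPEN,np.ones((5,5)));n,L,S,_=cv2.connectedComponentsWithStats(M);i=1+np.argmax(S[1:,4]);k=L==i
cc=cv2.minEnclosingCircle((np.c_[X[k],Y[k]]*1000).astype(np.float32))
print("refined",k.sum(),"slope",c[:2].round(3),"z",np.median(Z[k]).round(4),"circ",np.round([*cc[0],cc[1]],1),"Yrange",np.percentile(Y[k],[1,99]).round(4),"Xr",np.percentile(X[k],[1,99]).round(4))
E
python3 wc.py .14 -.06
```

```text
t 65.75 p [ 0.4803 -0.1775  0.0658] jaw 84.3 toolz [-0.285  0.03  -0.958] op 0.0475 F [-2.6  0.3  2.5] T [0.03 0.32 0.06] q [-0.39  0.3   1.56 -0.08  1.56 -1.85]
own x,y mm -14.9 -65.3
held cap 7133 slope [-0.009  0.108] z 0.1342 circ [-13.4 -54.9  27.7]
div [(np.float64(-0.093), 111), (np.float64(-0.091), 215), (np.float64(-0.089), 147), (np.float64(0.027), 403), (np.float64(0.029), 106), (np.float64(0.031), 45)] zmax 0.037
refined 6558 slope [-0.003  0.097] z 0.1342 circ [-13.6 -62.5  20. ] Yrange [-0.0812 -0.0443] Xr [-0.032   0.0048]
```

View pics/wc.png

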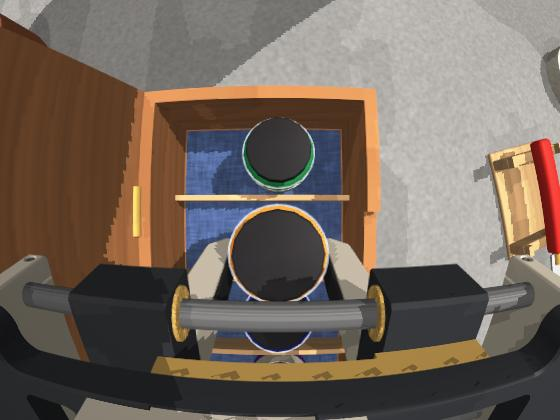

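Amber's base is touching indigo's leaning cap (2.5 N). I'll raise it clear, shift away, and then finish levelling.

>>> {"fn": "apply_moves", "kwargs": {"commands": [-0.2,0,1.5,0,0,0,3,-0.1,0,1.5,0,0,0,3,0,0,0.5,0,0,0,3,0,0,0,0,0,0,3]}}

```text
t: 66.3
tool_pos: [0.4775, -0.1778, 0.1051]
orientation: [-0.142, -2.851, -0.022]
force: [0.2, -0.4, -1.0]
opening: 0.0475
```

```bash
python3 wc.py .17 -.066
```

```text
t 66.3 p [ 0.4775 -0.1778  0.1051] jaw 84.3 toolz [-0.281  0.029 -0.959] op 0.0475 F [ 0.2 -0.4 -1. ] T [ 0.04 -0.24 -0.03] q [-0.39  0.25  1.54 -0.08  1.62 -1.86]
own x,y mm -14.4 -68.0
held cap 7213 slope [0.003 0.037] z 0.1735 circ [-13.3 -57.4  27.7]
div [(np.float64(-0.093), 84), (np.float64(-0.091), 187), (np.float64(-0.089), 67), (np.float64(0.027), 183), (np.float64(0.029), 100), (np.float64(0.031), 30)] zmax 0.037
refined 6526 slope [-0.001  0.09 ] z 0.1735 circ [-13.  -65.1  20.1] Yrange [-0.0838 -0.0471] Xr [-0.0315  0.0053]
```

>>> {"fn": "apply_moves", "kwargs": {"commands": [-0.4,0.3,0,0.009,0.09,0,3,0,0,0,0,0,0,3]}}

```text
t: 66.6
tool_pos: [0.4727, -0.1746, 0.1042]
orientation: [-0.138, -2.758, -0.028]
force: [-0.5, -0.3, -2.0]
opening: 0.0476
```

```bash
python3 wc.py .175 -.064
```

```text
t 66.6 p [ 0.4727 -0.1746  0.1042] jaw 84.3 toolz [-0.369  0.038 -0.929] op 0.0476 F [-0.5 -0.3 -2. ] T [-0.03 -0.36 -0.01] q [-0.38  0.34  1.46 -0.1   1.71 -1.84]
own x,y mm -17.1 -73.1
held cap 7179 slope [-0.003  0.009] z 0.172 circ [-15.9 -56.5  27.6]
div [(np.float64(-0.093), 68), (np.float64(-0.091), 137), (np.float64(-0.089), 186), (np.float64(-0.033), 32), (np.float64(-0.031), 34), (np.float64(0.027), 292), (np.float64(0.029), 93), (np.float64(0.031), 53)] zmax 0.037
refined 6548 slope [-0.002  0.001] z 0.172 circ [-15.7 -64.1  20.2] Yrange [-0.0827 -0.0458] Xr [-0.034   0.0026]
```

>>> {"fn": "apply_moves", "kwargs": {"commands": [0,0,-1,0,0,0,3,0,0,-1.5,0,0,0,3,0,0,-0.5,0,0,0,3,0,0,0,0,0,0,3]}}

```text
t: 67.15
tool_pos: [0.4723, -0.1749, 0.0722]
orientation: [-0.139, -2.763, -0.028]
force: [0.3, 0.0, -2.0]
opening: 0.0475
```

```bash
python3 wc.py .142 -.064
```

```text
t 67.15 p [ 0.4723 -0.1749  0.0722] jaw 84.2 toolz [-0.365  0.038 -0.93 ] op 0.0475 F [ 0.3  0.  -2. ] T [-0.01 -0.36  0.02] q [-0.38  0.37  1.49 -0.1   1.65 -1.84]
own x,y mm -16.7 -73.5
held cap 7224 slope [-0.004  0.011] z 0.1401 circ [-15.6 -57.2  27.6]
div [(np.float64(-0.093), 78), (np.float64(-0.091), 219), (np.float64(-0.089), 161), (np.float64(-0.033), 71), (np.float64(-0.031), 52), (np.float64(0.027), 263)] zmax 0.037
refined 6561 slope [-0.003  0.004] z 0.1401 circ [-15.3 -64.8  20.2] Yrange [-0.0834 -0.0465] Xr [-0.0339  0.003 ]
```

>>> {"fn": "apply_moves", "kwargs": {"commands": [0.1,0,-1.2,0,0,0,3,0,0,-1.5,0,0,0,3,0,0,-0.5,0,0,0,3,0,0,0,0,0,0,3]}}

```text
t: 67.7
tool_pos: [0.4736, -0.175, 0.0382]
orientation: [-0.139, -2.763, -0.028]
force: [-0.6, 0.0, -2.2]
opening: 0.0478
```

```bash
python3 wc.py .108 -.064
```

```text
t 67.7 p [ 0.4736 -0.175   0.0382] jaw 84.2 toolz [-0.365  0.038 -0.93 ] op 0.0478 F [-0.6  0.  -2.2] T [ 0.05 -0.27 -0.  ] q [-0.38  0.41  1.5  -0.1   1.59 -1.83]
own x,y mm -16.8 -72.2
held cap 7202 slope [-0.002  0.01 ] z 0.1061 circ [-15.6 -55.9  27.6]
div [(np.float64(-0.093), 109), (np.float64(-0.091), 262), (np.float64(-0.089), 290), (np.float64(-0.033), 49)] zmax 0.037
refined 6532 slope [-0.001  0.004] z 0.1061 circ [-15.4 -63.6  20.1] Yrange [-0.0821 -0.0452] Xr [-0.0338  0.0029]
```

>>> {"fn": "apply_moves", "kwargs": {"commands": [0.1,0,-1.2,0,0,0,3,0,0,-1,0,0,0,3,0,0,-0.5,0,0,0,3,0,0,0,0,0,0,3]}}

```text
t: 68.25
tool_pos: [0.475, -0.175, 0.0097]
orientation: [-0.139, -2.764, -0.027]
force: [-0.1, -0.7, -0.8]
opening: 0.0477
```

```bash
python3 wc.py .08 -.064
```

```text
t 68.25 p [ 0.475  -0.175   0.0097] jaw 84.2 toolz [-0.364  0.037 -0.931] op 0.0477 F [-0.1 -0.7 -0.8] T [ 0.02 -0.33  0.01] q [-0.38  0.45  1.51 -0.1   1.55 -1.83]
own x,y mm -16.9 -70.8
held cap 7097 slope [-0.003  0.013] z 0.0776 circ [-15.7 -54.7  27.5]
div [(np.float64(-0.093), 198), (np.float64(-0.091), 321), (np.float64(-0.089), 442)] zmax 0.037
refined 6414 slope [-0.001  0.006] z 0.0776 circ [-15.5 -62.4  20. ] Yrange [-0.0808 -0.044 ] Xr [-0.0338  0.0028]
```

>>> {"fn": "apply_moves", "kwargs": {"commands": [0,0,-0.2,0,0,0,3,0,0,0,0,0,0,3,0,0,0,0,0,0,5.8,0,0,0,0,0,0,5.8,0,0,1,0,0,0,5.8,0,0,4,0,0,0,5.8,0,0,4,0,0,0,5.8,2,0,0,-0.018,-0.18,0,5.8]}}

```text
t: 69.3
tool_pos: [0.496, -0.1753, 0.1024]
orientation: [-0.147, -2.946, -0.015]
force: [0.5, -0.3, 0.4]
opening: 0.0576
```

>>> {"fn": "apply_moves", "kwargs": {"commands": [2,-0.3,0,-0.018,-0.18,0,5.8,1.5,-0.2,0,0,0,0,5.8,0.5,0,0,0,0,0,5.8,0,0,0,0,0,0,5.8]}}

```text
t: 69.8
tool_pos: [0.5365, -0.1804, 0.1074]
orientation: [0.157, 3.137, -0.002]
force: [-0.4, 0.4, -0.8]
opening: 0.0578
```

```bash
python3 wc.py .078 -.014; python3 wc.py .075 -.062|grep refined; python3 wc.py .075 -.118|grep refined
```

```text
t 69.8 p [ 0.5365 -0.1804  0.1074] jaw 84.3 toolz [ 0.001 -0.001 -1.   ] op 0.0578 F [-0.4  0.4 -0.8] T [-0.02  0.    0.02] q [-0.41  0.09  1.69 -0.    1.36 -1.89]
own x,y mm -17.8 -9.0
held cap 2469 slope [-0.032  0.284] z 0.079 circ [-12.2 -19.   27. ]
div [(np.float64(-0.093), 100), (np.float64(-0.091), 179), (np.float64(-0.089), 100), (np.float64(-0.033), 329), (np.float64(-0.031), 147), (np.float64(-0.029), 64), (np.float64(0.027), 338), (np.float64(0.029), 84), (np.float64(0.087), 287)] zmax 0.037
refined 2357 slope [-0.019  0.318] z 0.0791 circ [-13.  -14.9  19.8] Yrange [-0.0327  0.0028] Xr [-0.0309  0.0049]
refined 2484 slope [-0.003 -0.012] z 0.075 circ [-15.5 -61.3  20. ] Yrange [-0.0799 -0.043 ] Xr [-0.0337  0.003 ]
refined 2560 slope [ 0.001 -0.005] z 0.075 circ [ -13.7 -119.7   20.2] Yrange [-0.1383 -0.1008] Xr [-0.032   0.0048]
```

>>> {"fn": "apply_moves", "kwargs": {"commands": [0.5,-0.3,0,0,0,0,5.8,0,0,-2,0,0,0,5.8,0,0,-4,0,0,0,5.8,0,0,-2.2,0,0,0,5.8,0,0,-0.5,0,0,0,5.8,0,0,0,0,0,0,5.8]}}

```text
t: 70.7
tool_pos: [0.5396, -0.1828, 0.012]
orientation: [-0.157, -3.133, -0.001]
force: [0.8, -0.6, 0.2]
opening: 0.0578
```

```bash
python3 bx.py
```

```text
t 70.7 p [ 0.5396 -0.1828  0.012 ] jaw 84.3 toolz [-0.004  0.001 -1.   ] op 0.0578 F [ 0.8 -0.6  0.2] T [ 0.02 -0.06  0.02] q [-0.42  0.21  1.74 -0.    1.19 -1.89]
own x,y mm -15.7 -5.7
```

>>> {"fn": "apply_moves", "kwargs": {"commands": [0.25,0,0,0,0,0,5.8,0,0,0,0,0,0,3,0,0,0,0,0,0,3,0,0,0,0,0,0,3,0,0,2,0,0,0,3,0,0,4,0,0,0,3,0,0,2,0.016,0.16,0,3,0,0,0,0.016,0.16,0,3]}}

```text
t: 71.7
tool_pos: [0.5414, -0.1834, 0.1044]
orientation: [-0.145, -2.813, -0.02]
force: [0.4, -1.0, -1.1]
opening: 0.0476
```

```bash
python3 wc.py .162 0
```

```text
t 71.7 p [ 0.5414 -0.1834  0.1044] jaw 84.1 toolz [-0.318  0.03  -0.948] op 0.0476 F [ 0.4 -1.  -1.1] T [-0.02 -0.27  0.02] q [-0.36  0.46  1.3  -0.08  1.7  -1.82]
own x,y mm -15.3 -3.8
held cap 6915 slope [ 0.003 -0.069] z 0.1705 circ [-14.5  10.7  27.1]
div [(np.float64(-0.093), 74), (np.float64(-0.091), 148), (np.float64(-0.089), 337), (np.float64(-0.033), 96), (np.float64(-0.031), 137), (np.float64(-0.029), 137), (np.float64(0.087), 197), (np.float64(0.089), 92), (np.float64(0.091), 47)] zmax 0.037
refined 6228 slope [ 0.01  -0.015] z 0.1705 circ [-14.5   3.6  20.3] Yrange [-0.0149  0.0208] Xr [-0.0331  0.0042]
```

>>> {"fn": "apply_moves", "kwargs": {"commands": [-0.45,0,0,-0.001,-0.015,0,3,0,0,-2,0,0,0,3,0,0,-3,0,0,0,3,0,0,-1.2,0,0,0,3,0,0,0,0,0,0,3]}}

```text
t: 72.38
tool_pos: [0.5359, -0.1827, 0.036]
orientation: [-0.145, -2.823, -0.022]
force: [-0.4, -0.3, -1.0]
opening: 0.0476
```

```bash
python3 wc.py .108 0
```

```text
t 72.38 p [ 0.5359 -0.1827  0.036 ] jaw 84.1 toolz [-0.308  0.031 -0.951] op 0.0476 F [-0.4 -0.3 -1. ] T [ 0.   -0.24 -0.06] q [-0.36  0.5   1.37 -0.08  1.58 -1.82]
own x,y mm -15.5 -9.5
held cap 6889 slope [0.004 0.032] z 0.1022 circ [-14.3   4.5  27.1]
div [(np.float64(-0.093), 130), (np.float64(-0.091), 236), (np.float64(-0.089), 638), (np.float64(-0.033), 114), (np.float64(-0.031), 273), (np.float64(-0.029), 257), (np.float64(0.027), 39)] zmax 0.037
refined 6173 slope [ 0.008 -0.003] z 0.1022 circ [-14.6  -2.7  20.3] Yrange [-0.0212  0.0147] Xr [-0.0331  0.0041]
```

>>> {"fn": "apply_moves", "kwargs": {"commands": [0.15,0,-0.3,0,0,0,3,0,0,-1.2,0,0,0,3,0,0,-0.9,0,0,0,3,0,0,-0.1,0,0,0,3,0,0,0,0,0,0,3]}}

```text
t: 73.05
tool_pos: [0.5395, -0.1834, 0.0123]
orientation: [-0.145, -2.828, -0.02]
force: [0.6, 0.3, -0.5]
opening: 0.0473
```

```bash
python3 wc.py .078 0
```

```text
t 73.05 p [ 0.5395 -0.1834  0.0123] jaw 84.1 toolz [-0.304  0.03  -0.952] op 0.0473 F [ 0.6  0.3 -0.5] T [ 0.01 -0.22  0.01] q [-0.36  0.53  1.38 -0.08  1.54 -1.81]
own x,y mm -15.1 -5.8
held cap 6965 slope [ 0.004 -0.006] z 0.0785 circ [-14.    8.   27.2]
div [(np.float64(-0.093), 165), (np.float64(-0.091), 300), (np.float64(-0.089), 867), (np.float64(-0.033), 196), (np.float64(-0.031), 376), (np.float64(-0.029), 283)] zmax 0.037
refined 6197 slope [0.009 0.001] z 0.0785 circ [-14.1   0.8  20.3] Yrange [-0.0178  0.018 ] Xr [-0.0328  0.0045]
```

>>> {"fn": "apply_moves", "kwargs": {"commands": [-0.1,0,-0.2,0,0,0,3,0,0,-0.15,0,0,0,3,0,0,0,0,0,0,5.8,0,0,0,0,0,0,5.8,0,0,1,0,0,0,5.8,0,0,4,0,0,0,5.8,0,0,4,0,0,0,5.8,-1,0,2,-0.016,-0.16,0,5.8]}}

```text
t: 74.1
tool_pos: [0.5287, -0.183, 0.1183]
orientation: [-0.151, -2.979, -0.014]
force: [0.5, 0.0, 1.3]
opening: 0.0577
```

>>> {"fn": "apply_moves", "kwargs": {"commands": [0,3,2,-0.015,-0.15,0,5.8,0,5,3,0,0,0,3,0,5,2,0,0,0,1,0,5,2,0,0,0,0,0,0,0,0,0,0,0]}}

```text
t: 74.72
tool_pos: [0.5262, 0.001, 0.2171]
orientation: [0.164, 3.131, 0.002]
force: [-0.5, -1.1, -0.5]
opening: 0.0225
```

```bash
python3 wc.py .075 0; for y in -.061 -.119 .059 .12; do python3 wc.py .075 $y|grep refined;done
```

```text
t 74.72 p [0.5262 0.001  0.2171] jaw 84.0 toolz [ 0.006  0.001 -1.   ] op 0.0225 F [-0.5 -1.1 -0.5] T [-0.    0.04 -0.  ] q [-0.1  -0.09  1.66  0.    1.56 -1.56]
own x,y mm -197.3 -37.7
held cap 928 slope [0.156 0.026] z 0.0748 circ [-14.1  -0.   21.9]
div [(np.float64(-0.093), 43), (np.float64(-0.091), 43), (np.float64(-0.089), 27), (np.float64(-0.033), 84), (np.float64(-0.031), 53), (np.float64(-0.029), 30), (np.float64(0.027), 83), (np.float64(0.029), 36), (np.float64(0.031), 30), (np.float64(0.087), 82), (np.float64(0.089), 32)] zmax 0.037
refined 454 slope [0.045 0.016] z 0.0751 circ [-10.5   0.5  19.1] Yrange [-0.0177  0.0185] Xr [-0.0231  0.0041]
refined 796 slope [0.011 0.009] z 0.0751 circ [-15.9 -61.1  20.4] Yrange [-0.08   -0.0431] Xr [-0.0336  0.0031]
refined 618 slope [0.016 0.004] z 0.075 circ [ -13.5 -119.4   19.9] Yrange [-0.1385 -0.1012] Xr [-0.0255  0.0037]
refined 392 slope [0.044 0.037] z 0.0751 circ [-14.5  59.1  19.8] Yrange [0.0422 0.0769] Xr [-0.0286  0.0034]Traceback (most recent call last):
  File "wc.py", line 16, in <module>
    M=cv2.morphologyEx(M,cv2.MORPH_OPEN,np.ones((5,5)));n,L,S,_=cv2.connectedComponentsWithStats(M);i=1+np.argmax(S[1:,4]);k=L==i
                                                                                                        ~~~~~~~~~^^^^^^^^^
    return _wrapfunc(a, 'argmax', axis=axis, out=out, **kwds)
    return bound(*args, **kwds)
ValueError: attempt to get argmax of an empty sequence
```

All five jars stand upright (cap tops at 75 mm, slopes small). Now I'll shut the lid, going over it with closed fingers and pulling it forward from behind.

>>> {"fn": "apply_moves", "kwargs": {"commands": [0,0,4,0,0,0,0,0,-4,1,0,0,0,0,0,-5.5,0,0,0,0,0,0,-5.5,0,0,0,0,0,0,-5.5,0,0,0,0,0,0,-5.5,0,0,0,0,0,0,-5.5,0,0,0,0,0,0,-3.5,0,0,0,0,0]}}

```text
t: 75.97
tool_pos: [0.5169, -0.3714, 0.2558]
orientation: [-0.188, -3.123, -0.006]
force: [0.9, -0.5, 0.2]
opening: 0.0004
```

```bash
python3 bx.py
```

```text
t 75.97 p [ 0.5169 -0.3714  0.2558] jaw 83.1 toolz [-0.013  0.005 -1.   ] op 0.0004 F [ 0.9 -0.5  0.2] T [ 0.04 -0.03 -0.03] q [-0.7   0.23  1.27 -0.    1.66 -2.15]
own x,y mm 174.2 -9.1
```

>>> {"fn": "apply_moves", "kwargs": {"commands": [0,0,-3,0,0,0,0,0,0,-3.5,0,0,0,0,0,0,-1.5,0,0,0,0,0,0,0,0,0,0,0,0,2,0,0,0,0,0,0,2.5,0,0,0,0,0,0,2.5,0,0,0,0,0,0,2.5,0,0,0,0,0]}}

```text
t: 76.97
tool_pos: [0.5126, -0.2863, 0.176]
orientation: [-0.213, -3.123, -0.002]
force: [1.2, -1.2, 0.1]
opening: 0.0006
```

>>> {"fn": "apply_moves", "kwargs": {"commands": [0,2.5,0,0,0,0,0,0,2.5,0,0,0,0,0,0,2.5,0,0,0,0,0,0,2.5,0,0,0,0,0,0,2,0,0,0,0,0]}}

```text
t: 77.6
tool_pos: [0.5129, -0.159, 0.179]
orientation: [-0.212, -3.126, 0.001]
force: [0.1, 0.0, -0.4]
opening: 0.0002
```

```bash
python3 bx.py; python3 lid.py | grep median
```

```text
t 77.6 p [ 0.5129 -0.159   0.179 ] jaw 82.3 toolz [-0.008  0.    -1.   ] op 0.0002 F [ 0.1  0.  -0.4] T [ 0.05 -0.03 -0.01] q [-0.39 -0.02  1.67 -0.    1.5  -1.83]
own x,y mm -36.7 -34.7
top 474 lid top angle median 0.848
side 2541 lid top angle median 0.835
```

>>> {"fn": "apply_moves", "kwargs": {"commands": [0,0,1,0,0,0,0,0,-2.5,0,0,0,0,0,0,0,-1.5,0,0,0,0,0,0,-2,0,0,0,0,0,0,-2,0,0,0,0,0,0.5,-2,0,0,0,0,0,0.5,-2,0,0,0,0,0,0,0,0,0,0,0]}}

```text
t: 78.9
tool_pos: [0.5113, -0.176, 0.0877]
orientation: [-0.218, -3.123, -0.002]
force: [-0.7, 0.2, 0.0]
opening: 0.0006
```

```bash
python3 bx.py; python3 lid.py | grep median
```

```text
t 78.9 p [ 0.5113 -0.176   0.0877] jaw 82.0 toolz [-0.011  0.002 -1.   ] op 0.0006 F [-0.7  0.2  0. ] T [ 0.04  0.04 -0.05] q [-0.42  0.06  1.76 -0.    1.33 -1.85]
own x,y mm -19.6 -34.6
top 919 lid top angle median 0.148
side 1567 lid top angle median 0.161
```

Lid is at 0.15 rad. I'll keep pressing down near the front edge until contact.

>>> {"fn": "apply_moves", "kwargs": {"commands": [0,1.5,0,0,0,0,0,0,1,-0.5,0,0,0,0,0,0,-0.7,0,0,0,0,0,0,-0.6,0,0,0,0,0,0,-0.4,0,0,0,0,0,0,-0.2,0,0,0,0]}}

```text
t: 79.95
tool_pos: [0.5153, -0.1511, 0.071]
orientation: [-0.219, -3.132, 0.003]
force: [-14.5, 6.2, 30.1]
opening: 0.0008
```

```bash
python3 bx.py; python3 lid.py | grep median
```

```text
t 79.95 p [ 0.5153 -0.1511  0.071 ] jaw 82.0 toolz [-0.002 -0.002 -1.   ] op 0.0008 F [-14.5   6.2  30.1] T [ 1.17  2.68 -0.07] q [-0.38  0.06  1.8  -0.    1.29 -1.81]
own x,y mm -44.7 -33.1
top 768 lid top angle median -0.008
side 1266 lid top angle median 0.01
```

Shut, with 30 N of contact. I'll lift off and check everything.

>>> {"fn": "apply_moves", "kwargs": {"commands": [0,0,1,0,0,0,0,0,0,4,0,0,0,0,0,0,5,0,0,0,0,0,0,5,0,0,0,0,-5,0,2,0,0,0,0,-5,0,0,0,0,0,0,0,0,0,0,0,0,0]}}

```text
t: 81.12
tool_pos: [0.411, -0.1525, 0.2448]
orientation: [-0.222, -3.129, 0.005]
force: [0.4, 0.0, -0.0]
opening: 0.0004
```

```bash
python3 bx.py; python3 lid.py | grep median; python3 - <<'E'
from h import *
for c in("top","side","wrist"):
    m=camera_model(c);I,D=read_camera(c)
    if c=="side":cv2.imwrite("pics/end.png",I)
    for q in("knife","knife_tip","rest"):print(c,q,[(round(r["conf"],2),np.round(w(c,r["point"],m),3)) for r in spot_point(q,c)[:1]])
E
```

```text
t 81.12 p [ 0.411  -0.1525  0.2448] jaw 81.9 toolz [-0.005 -0.003 -1.   ] op 0.0004 F [ 0.4  0.  -0. ] T [ 0.02 -0.03 -0.02] q [-0.47 -0.33  1.82 -0.    1.65 -1.9 ]
own x,y mm -32.8 -136.8
top 659 lid top angle median -0.007
side 1477 lid top angle median 0.014
top knife [(0.89, array([0.481, 0.081, 0.03 ]))]
top knife_tip [(0.87, array([0.63 , 0.103, 0.04 ]))]
top rest [(0.87, array([ 0.477,  0.077, -0.   ]))]
side knife [(0.96, array([0.48 , 0.08 , 0.027]))]
side knife_tip [(0.78, array([0.628, 0.105, 0.037]))]
side rest [(0.92, array([ 0.475,  0.083, -0.   ]))]
wrist knife [(0.79, array([0.481, 0.081, 0.033]))]
wrist knife_tip [(0.63, array([0.627, 0.103, 0.039]))]
wrist rest []
```

View pics/end.png

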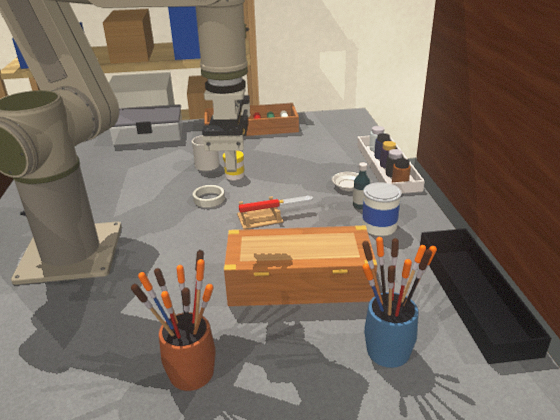

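The side view shows the lid shut at px (228-370, 230-300), the knife on its rest at (258,205) with its blade toward +x, no jars left on the bench, and the bystanders standing. Handing in.

```bash
python3 -c "
from plant import *
print(close_job())"
```

```text
the job is handed in; nothing more can be done
None
```

I levered the lid up with the knife, pushed it fully open and laid the knife back on its rest. All five jars then went into the five compartments, and I shut the lid from behind. I handed the job in at about 81 s; it reports no verdict.

**Last checks**
- **Lid:** two cameras put it between -0.007 and 0.014 rad, so shut.
- **Knife:** it lies at about (0.481, 0.081, 0.030), roughly 5 mm from the rest's middle. The blade is out at the same end as at the start (+x).
- **Jars:** before I closed the lid, the cap tops I could measure (all but crimson) sat at 75 mm, the height for standing on the floor. Green and amber were clearly upright. Indigo and violet read a little noisily from a distance, at most about 0.06 rad.
- **Bystanders:** all still standing in the final picture, with no jars left on the bench. I did not measure how far any of them might have moved.

**What went wrong or disagreed**
- **Fingertips:** they ended about 26 mm above the reported TCP, so my first two knife grips missed. The first nudged the knife about 7 mm on its rest.
- **Tilted jars:** amber and indigo first came down about 0.3 rad tilted against a divider. I regripped each one, levelled it and set it down again. While I was levelling amber, it briefly touched indigo's cap with about 2.5 N.
- **Crimson:** its final upright check failed to give a reading. An earlier reading showed it upright and on the floor.

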